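# Draw a stray die segment out from behind the guard with a hooked rod

### The job

A black die segment has slid back behind the fixed guard of the feed track: with the hooked rod, reach under the guard, hook it from behind and draw it along the track until it sits squarely against the end stop, pressing it home with about 7 N for a moment. Be gentle, never over 12 N on the segment, track or guard, touch the segment with the rod only, and leave the other things where they are. Then lay the rod flat on the bench, clear of the track.

Things in the scene. Friction and masses are not known exactly. Their poses are not given: they have to be found in the camera images.
- track: Fixed feed track. Origin on the bench (z = 0) under the track's middle line, 45 mm from its open front end; x runs from there to the guarded back, y to the left looking along x. Bed plate x = -45..215, y = -62..62 mm, its top (sliding surface) at z = 8 mm. Nothing stands above the track in front of the guard.
- rails (a point): Point on the bed (z = 8 mm) at track x = 100 mm, y = 0, where two parallel guide rails end. Rails: 5 mm high (tops z = 13 mm), 10 mm wide, inner faces 29 mm apart, from track x = -10 to 100 mm; from there they flare outward at 18 degrees to x = 135 mm and funnel the segment in. If it binds there, ease the rod back a little and sideways.
- stop_slot (a point): Middle of the end stop's slot, on the bed at track x = 10 mm (a fixed point of the track). The stop, a rigid steel block 26 mm wide, 14 mm long, top at track z = 24 mm, its clamp screw to 30 mm, is clamped anywhere along the slot: its face towards the guard lies at track x = -5..25 mm. That is not measured: find it by contact.
- guard_edge (a point): Middle of the lower edge of the guard's front: track x = 86, y = 0, z = 56 mm. The guard, clear panes in a dark frame, covers track x = 82..214, y = -62..62 mm, top z = 104 mm; closed at top, back and sides; the front is open only between the bed and this edge, y = -54..54 mm.
- segment: Black steel die segment, 36 x 25 mm, 18 mm high (20 with screw heads), 0.09..0.18 kg. Origin centre of underside; its own y axis is turned 12 degrees clockwise from its 36 mm length (use segment_mid for its direction). Starts on the bed at track x = 120..160 mm, within 6 mm of the middle. Home: centre 18 mm behind the stop's true face (track x = 13..43 mm), flat end against it.
- segment_mid (a point): Centre of the segment, 9 mm above its underside; its y axis lies along the 36 mm length, its x axis along the 25 mm width. At the start the length lies within 0.2 rad of the track's x direction; at home it lies along it.
- hook_rod: Hooked rod lying flat, 0.12 kg. Origin under the middle of its handle, x along the rod to the hook, z up. Handle 90 mm long (x = -45..45), flat sides 16 mm apart, 26 mm high. Rod 7 mm thick, centre line 6 mm above the handle's underside. With the handle's underside at track z = 14 mm the hook clears the rails and bears on the segment; at z = 30 mm it passes over the segment and under the guard.
- hook_corner (a point): Corner of the hook on the rod's centre line: rod x = 205, y = 0, z = 6 mm. From here the hook's leg, 7 mm thick, runs square to the rod along the rod's -y (to the right looking along the rod) for 46 mm plus a round end of 3.5 mm, at the same height. With this point about 34 mm left of the track's middle the leg reaches across the segment.
- spare_wheel: Bystander: spare feed wheel, black toothed disc 45 mm across with a pale hub, 18 mm high, beyond the track. Origin at the centre of its underside.
- pale_block: Bystander: pale steel die segment 29 x 33 x 16 mm on the bench, right of the rod. Origin at the centre of its underside.
- loupe: Bystander: black round loupe, 34 mm across, 26 mm high, right of the guard. Origin at the centre of its underside.

How it is judged (in metres and radians):
On the way, in this order (a step that is already met when the one before it is completed fails the run):
1. The hooked rod is brought behind the segment under the guard (contact force between hook_rod and segment above 0.15 N and x of segment in the frame of track above 0.085 m), for 0.05 s.
2. The rod presses the segment home against the end stop, with more than 5 N, at rest (contact force between hook_rod and segment above 5 N and x of segment in the frame of track below 0.047 m and linear speed of segment below 0.008 m/s), for 0.3 s.
At the end, for the whole second after the job is handed in: The segment lies flat at the end stop: centre at x = 9 to 47 mm of the track frame, within 6 mm of the middle, its length within 0.1 rad of the track. The rod lies flat on the bench (within 4 mm, 0.05 rad), touching neither track nor segment. Both at rest (x of segment in the frame of track between 0.009 and 0.047 m and y of segment in the frame of track between -0.006 and 0.006 m and angle between the y axis of segment_mid and the x axis of track, either way round below 0.1 rad and angle between each of segment, hook_rod's own z axis and vertical below 0.05 rad and linear speed of each of segment, hook_rod below 0.01 m/s and height (world z) of hook_rod below 0.004 m and contact force between hook_rod and track below 0.05 N and contact force between hook_rod and segment below 0.05 N).
It fails at once if The rod loads the segment with more than 12 N (contact force between hook_rod and segment above 12 N).
It fails at once if The rod loads the track or its guard with more than 12 N (contact force between hook_rod and track above 12 N).
It fails at once if The robot touches the segment itself (contact force between any of the fingers, the arm and segment above 0.5 N).
It fails at once if The robot strikes the track or guard with more than 12 N (contact force between any of the fingers, the arm and track above 12 N).
It fails at once if A bystander is moved by more than 15 mm (distance of any of spare_wheel, pale_block, loupe from where it was at the start of the episode above 0.015 m).
It also fails if it takes over 64 s, if anything falls off the work surface, if the arm or the gripper's body presses on something with over 40 N, if the wrist force passes 120 N, or if a joint passes its speed limit or range.

### The arm

A 6-joint arm with a two-finger parallel gripper is mounted at the origin on a cart in front of the work surface, level with it; the furniture and walls round the work are solid. World frame = base frame: x ahead of the robot, y to its left, z up, the work surface at z = 0. Lengths are in mm, angles in rad, forces in N, time in s.
With the tool pointing down it reaches from about 400 to 925 mm from the base axis. Payload 12.5 kg.
Tool frame: the origin (TCP) lies between the finger pads; the fingertips stand 11 mm ahead of it and the grasp point (between the pads) lies 8 mm behind it (env.tip_extent is the distance from the TCP to the fingertips, in mm); x points along the fingers, z is the direction in which the jaws open and shut, and the axes are right-handed (so a half turn about x gives the same grasp; the last joint's range is limited). The gripper opens to 95 mm and grips with 3 to 60 N. Pads are 20 mm wide; open, the fingers measure 119 mm over their backs; the gripper's body (75 mm by 180 mm) begins 59 mm behind the grasp point.
Start: joints at [1.197, 0.491, 1.559, -0, 1.092, -0.106], TCP at [165.364, 602.747, 197.161] pointing down, gripper open.
Joint ranges: [-3.1, 3.1], [-0.84, 2.19], [0.05, 2.79], [-1.13, 4.28], [0.06, 2.93], [-2.69, 2.69]. Speed limits (rad/s): [2.22, 2.22, 2.79, 3.14, 3.14, 3.14].

### API

Orientations are given as [roll, pitch, yaw] about the fixed x, y, z axes, in that order (R = Rz(yaw) Ry(pitch) Rx(roll)).
In Python, from cell import status, imaging, env gives the robot as it stands. The module is installed in compiled form; this text tells all that it offers.
- The arm moves only by the tool apply_moves, never from a script. Its argument "increments" is a list of rows, each a list of 5 numbers: the closure, from 0 (fully open) to 1 (shut), then the shift along the tool's x, y, z in mm, then the turn about the tool's x in degrees. A call has 1 to 10 rows; each row shifts and turns the commanded pose from where the row before left it, along the tool's axes as they then stand; what a row does not reach is not made up. A row lasts 1/10 s, in which the tool goes at most 50 mm and 8.59 degrees, less where a joint would pass 70% of its speed; a pose out of reach is approached as far as the arm can. A call with a gripper value outside its range is refused whole. The fingers move at their own pace and stop on an object; the grip force is fixed at half the most. Time passes only in rows, so rows that do not move let the fingers close. It gives the time, the measured TCP pose, the force and the opening at its end, in the units of the state.
- status.state(): the state, without advancing time (a new reading comes with each control period).
- imaging.read_camera(name): name is "side" or "top" or "wrist"; returns a dict with "pixels" (384x512x3 uint8, red, green, blue), "fovy" (degrees; the focal length in pixels is half the picture's height over the tangent of half this angle, whatever the lens; pixels are square), "cx", "cy" (the principal point, pixels), "R" (3x3) and "t" (3): a world point X has camera coordinates R X + t. Camera axes: x right, y down, z forward; pixel columns grow to the right and rows downward; lengths in mm; the calibration is good to about 2 mm. The wrist camera is an equidistant fisheye: a pixel r from the principal point sees the ray r / f radians off the axis. A picture is of the moment at which its call begins. There is no depth.
- env.job_done(): hands the job in, once; it reports no verdict.
The state is a dict: "t": time; "joints": joint angles; "qvel": joint speeds; "tau": joint torques, N m; "eef_pos": TCP position; "tcp_rot": TCP orientation; "ft_force": force on the tool from outside, world axes, zero at the start; "moment": the same for the moment, N m; "opening": opening from 0.0 (shut) to 1.0 (fully open).
Only numpy, scipy, OpenCV 4.12 (cv2) and the standard library are available. Lean on these libraries where they do the work, as an engineer would, in place of code of your own. Each camera call takes 0.05 s, during which the arm holds its last target. There are 200 camera calls.

## Working session

There is one attempt and no reset: what is moved stays moved. The work goes in short steps, Python scripts to look and compute and a tool call to move; the robot and the scene stay as the last step left them, time stands still between calls to the robot, and variables do not carry over. Pictures are saved under pics/ and viewed, about 8 in all and at most 12, crops included, and the job is handed in when it is done.

Besides the shell and the picture viewer there is one more tool, called after "Emit:" by a JSON object that holds its "fn" and its "kwargs", one argument or row to a line. apply_moves: Moves the arm, as the interface text tells. Its arguments: {"type":"object","properties":{"increments":{"type":"array"}},"required":["increments"]}

```bash
mkdir -p pics; cat > h.py <<'E'
import numpy as np,cv2
from cell import status,imaging,env
def cam(n,save=None):
    c=imaging.read_camera(n)
    c={k:(np.array(v) if k in('pixels','R','t') else v) for k,v in c.items()}
    c['f']=192/np.tan(np.radians(c['fovy'])/2); c['n']=n
    if save: cv2.imwrite('pics/'+save,c['pixels'][:,:,::-1])
    return c
def ray(c,u,v):
    x,y=(u-c['cx'])/c['f'],(v-c['cy'])/c['f']
    if c['n']=='wrist':
        r=np.hypot(x,y); d=np.array([x/r*np.sin(r),y/r*np.sin(r),np.cos(r)]) if r>1e-9 else np.array([0,0,1.])
    else: d=np.array([x,y,1.])
    R=c['R'];return -R.T@c['t'],R.T@d
def onz(c,u,v,z):
    o,d=ray(c,u,v); return o+d*(z-o[2])/d[2]
def proj(c,X):
    p=c['R']@np.array(X,float)+c['t']
    if c['n']=='wrist':
        r=np.hypot(p[0],p[1]);th=np.arctan2(r,p[2]);k=th/r*c['f'];return c['cx']+k*p[0],c['cy']+k*p[1]
    return c['cx']+c['f']*p[0]/p[2],c['cy']+c['f']*p[1]/p[2]
E
python3 - <<'E'
from h import *
s=status.state();print(s)
a=[]
for n in('side','top','wrist'):
    c=cam(n,n+'0.png');np.savez(n+'0.npz',**c);print(n,c['fovy'],c['f'],-c['R'].T@c['t'],c['R'][2])
E
```

```text
{'t': 0.0, 'joints': array([ 1.19742560e+00,  4.91538220e-01,  1.55945621e+00, -3.48549764e-05,
        1.09171017e+00, -1.05587449e-01]), 'qvel': array([ 1.35241891e-03,  9.24935726e-04, -7.70348468e-04, -7.40819795e-05,
        5.75433770e-04,  8.40912310e-04]), 'tau': array([-6.99496013e-04, -6.12645221e+01, -2.58168232e+01,  6.92623411e-02,
        4.82288003e-02, -1.21557200e-04]), 'eef_pos': array([165.2513464 , 602.47700824, 196.57269414]), 'tcp_rot': array([ 3.06379888,  1.56968395, -1.91635729]), 'ft_force': array([ 0.74992872, -0.43675247,  1.13893549]), 'moment': array([ 0.00200288, -0.02120159,  0.03716238]), 'opening': 1.000072484200735}
side 43.989254591299726 475.3450038820828 [    9.12086509 -1052.91353551   689.96046238] [ 0.45454332  0.66966414 -0.58731619]
top 44.30191406235954 471.6352231450512 [ 333.38007731 -309.94915022 1040.7838672 ] [ 0.16018132 -0.01490627 -0.98697505]
wrist 65.70646984690485 297.3186396354542 [ 95.07030672 620.24770364 383.53942982] [ 0.25305202 -0.0697834  -0.96493261]
```

View pics/top0.png

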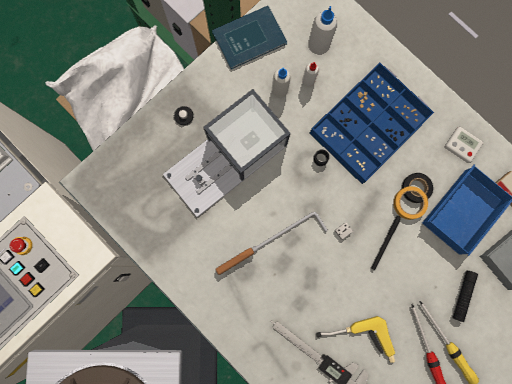

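View pics/side0.png

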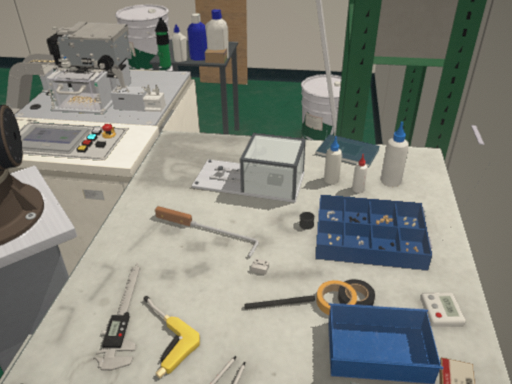

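The track sits at about (205,165) in top with its guard at (247,133). The rod's handle is at (236,262) and its hook corner at (316,215). The pale block is at (344,231), the loupe at (320,158) and the wheel at (184,116). Next I'll enlarge these.

```bash
python3 - <<'E'
import cv2
a=cv2.imread('pics/top0.png')[85:285,155:355];a=cv2.resize(a,(600,600),interpolation=cv2.INTER_CUBIC)
cv2.imwrite('pics/topc.png',a)
b=cv2.imread('pics/side0.png')[130:280,145:325];b=cv2.resize(b,(720,600),interpolation=cv2.INTER_CUBIC)
cv2.imwrite('pics/sidec.png',b)
from h import *
c=dict(np.load('top0.npz'));c['n']='top'
for k in [(236,262),(316,215),(197,213),(165,178),(251,92)]:print(k,onz(c,*k,8))
E
```

```text
(236, 262) [ 337.30781757 -275.10526904    8.        ]
(316, 215) [ 440.60164354 -449.7123627     8.        ]
(197, 213) [ 443.00064434 -188.07697645    8.        ]
(165, 178) [ 520.42005327 -115.09809809    8.        ]
(251, 92) [ 722.56812673 -304.05723835    8.        ]
```

View pics/topc.png

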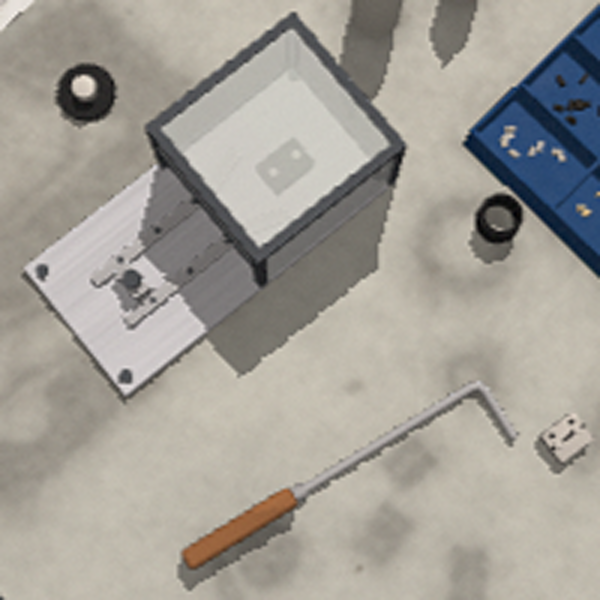

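View pics/sidec.png

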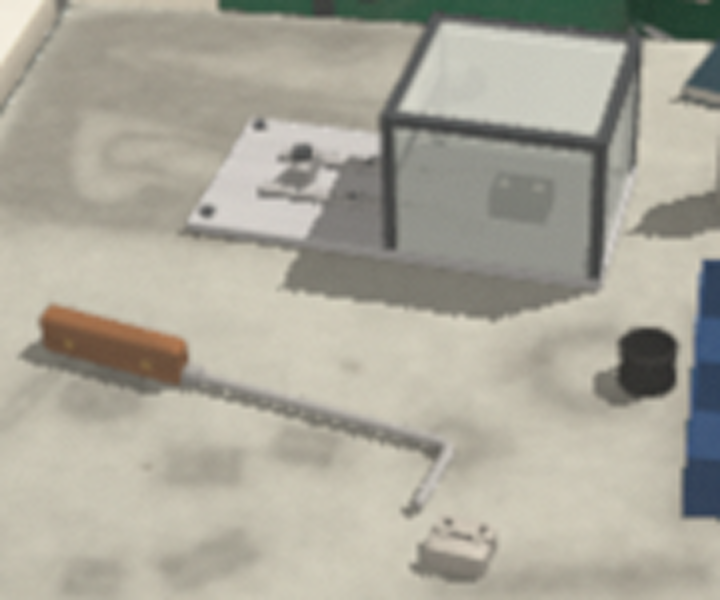

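```bash
cat > m.py <<'E'
from h import *
c=dict(np.load('top0.npz'));c['n']='top';s=dict(np.load('side0.npz'));s['n']='side'
T=lambda u,v,z:onz(c,(u+.5)/3-.5+155,(v+.5)/3-.5+85,z)
S=lambda u,v,z:onz(s,(u+.5)/4-.5+145,(v+.5)/4-.5+130,z)
m=[((-45,62),T(24,272,8)),((-45,-62),T(127,396,8)),((82,62),T(150,128,104)),((82,-62),T(261,260,104)),((214,62),T(294,14,104)),((214,-62),T(405,147,104))]
ms=[((-45,62),S(247,119,8)),((-45,-62),S(187,228,8)),((82,62),S(437,14,104)),((82,-62),S(386,118,104)),((214,-62),S(606,138,104))]
def fit(m):
    A=np.array([a for a,_ in m],float);B=np.array([b[:2] for _,b in m])
    a=(A-A.mean(0))@[1,1j];b=(B-B.mean(0))@[1,1j]
    k=(np.conj(a)*b).sum()/(abs(a)**2).sum();th=np.angle(k)
    R=np.array([[np.cos(th),-np.sin(th)],[np.sin(th),np.cos(th)]]);o=B.mean(0)-R@A.mean(0)
    print('scale',abs(k),'th',th,'o',o,'res',np.round(B-(A@R.T+o),1).tolist());return th,o,R
if __name__=='__main__':
    fit(m);fit(ms);th,o,R=fit(m+ms)
    tr=lambda p:np.round(R.T@(p[:2]-o),1)
    for n,p in dict(corner=T(478,385,9.5),tip=T(515,440,6),h1=T(186,560,26),h2=T(296,496,26)).items():print('top',n,np.round(p),tr(p))
    for n,p in dict(corner=S(447,447,9.5),tip=S(410,511,6)).items():print('side',n,np.round(p),tr(p))
    print('seg top',tr(T(285,166,26)),[tr(T(*q,26)) for q in((256,169),(292,138),(314,162),(276,194))]);print('seg side',tr(S(524,184,26)))
    print('stop screw',tr(T(132,278,38)),tr(S(303,152,30)))
    for n,p in dict(pale=T(566,438,16),loupe=T(499,218,26),wheel=T(86,90,18)).items():print(n,np.round(p),tr(p))
    h=c['pixels'].astype(int);mask=((h[...,0]>h[...,2]+60)&(h[...,0]>100)).astype(np.uint8);mask[:,:200]=0;mask[:,270:]=0;mask[:240]=0;mask[300:]=0
    k=cv2.findNonZero(mask);print(len(k),cv2.minAreaRect(k),cv2.boundingRect(k));r=cv2.minAreaRect(k);print('handle c',onz(c,*r[0],20))
    h=s['pixels'].astype(int);mask=((h[...,0]>h[...,2]+50)&(h[...,0]>80)).astype(np.uint8);mask[:195]=0;mask[235:]=0;mask[:,:145]=0;mask[:,205:]=0
    k=cv2.findNonZero(mask);r=cv2.minAreaRect(k);print(len(k),r,onz(s,*r[0],14))
E
python3 m.py
```

```text
scale 0.9865573660148164 th -0.8756601671630276 o [ 509.54682874 -183.79828832] res [[-1.9, -0.2], [1.8, 0.7], [-0.3, -3.2], [3.7, -0.8], [-2.0, 0.4], [-1.2, 3.1]]
scale 0.9870019824751294 th -0.8475019905892817 o [ 505.96676783 -188.66389199] res [[0.2, 0.9], [-0.6, -0.4], [0.6, -4.9], [0.6, -1.5], [-0.8, 6.0]]
scale 0.9869807855871954 th -0.8616957896353634 o [ 507.76581705 -186.23787505] res [[0.9, 2.0], [3.5, 4.2], [1.1, -2.2], [4.0, 1.6], [-1.9, 0.3], [-2.3, 4.3], [-2.6, -1.3], [-2.3, -3.9], [-0.9, -5.9], [0.2, -3.8], [0.3, 4.9]]
top corner [ 445. -445.   10.] [ 155.5 -216.4]
top tip [ 405. -472.    6.] [ 150.1 -264.2]
top h1 [ 317. -235.   26.] [ -86.8 -176.2]
top h2 [ 363. -312.   26.] [   1.3 -192.2]
side corner [ 440. -452.   10.] [ 157.1 -224.6]
side tip [ 399. -476.    6.] [ 148.8 -271.4]
seg top [150.9  -2.2] [array([133.1,   9.8]), array([168.6,  10.8]), array([169.3, -13.7]), array([132.2, -14.2])]
seg side [153.6  -1.9]
stop screw [11.3  2.6] [12.8 -2.2]
pale [ 406. -508.   16.] [ 177.8 -286.6]
loupe [ 567. -460.   26.] [ 246.1 -133.6]
wheel [ 664. -153.   18.] [ 75.9 140.2]
278 ((234.3258514404297, 260.42132568359375), (6.7839860916137695, 41.021915435791016), 57.9946174621582) (216, 248, 38, 26)
handle c [ 340.57312339 -271.88732676   20.        ]
200 ((172.80690002441406, 214.71722412109375), (35.950618743896484, 9.804715156555176), 15.068489074707031) [ 338.04993705 -272.4396509    14.        ]
```

```bash
cat >> h.py <<'E'
from scipy.spatial.transform import Rotation as Ro
def tool():
    s=status.state();return s,Ro.from_euler('xyz',s['tcp_rot']).as_matrix()
def plan(tgt,axis_yaw=None):
    "shift in tool axes to world TCP target, then turn so that tool y lies along axis_yaw (mod pi)"
    s,R=tool();d=R.T@(np.array(tgt,float)-s['eef_pos']);print('t',round(s['t'],2),'tcp',np.round(s['eef_pos'],1),'F',np.round(s['ft_force'],1),'op',round(s['opening'],3),'j6',round(s['joints'][5],3))
    y=np.arctan2(R[1,1],R[0,1]);print('tool x',np.round(R[:,0],3),'yaw of tool y',round(y,4),'shift',np.round(d,1))
    if axis_yaw is not None:
        e=(axis_yaw-y+np.pi/2)%np.pi-np.pi/2;print('turn deg about tool x (down):',round(-np.degrees(e),2))
E
python3 - <<'E'
from h import *
plan((339.5,-272,100),-1.0426)
s,R=tool();c=dict(np.load('wrist0.npz'));print(R.T@(-c['R'].T@c['t']-s['eef_pos']))
E
```

```text
t 0.15 tcp [165.3 602.5 196.7] F [ 0.2  0.  -1.2] op 1.003 j6 -0.106
tool x [-0.    -0.001 -1.   ] yaw of tool y 2.8738 shift [  97.3 -399.4 -797.2]
turn deg about tool x (down): 44.39
[-186.81982167   72.40489508   -1.66192996]
```

Emit:
{"fn": "apply_moves", "kwargs": {
  "increments": [
    [0, 0, -33, -22, 0],
    [0, 0, -33, -22, 0],
    [0, 0, -33, -22, 0],
    [0, 0, -33, -22, 0],
    [0, 0, -33, -22, 0],
    [0, 0, -33, -22, 0],
    [0, 0, -33, -22, 0],
    [0, 0, -33, -22, 0],
    [0, 0, -33, -22, 0],
    [0, 0, -33, -22, 0]
  ]
}}

```text
t: 1.15
eef_pos: [426.2, 301.9, 197.1]
tcp_rot: [0.943, 1.571, 2.246]
ft_force: [0.6, -0.3, -0.2]
opening: 0.999
```

Emit:
{"fn": "apply_moves", "kwargs": {
  "increments": [
    [0, 0, 0, -40, 0],
    [0, 0, 0, -40, 0],
    [0, 0, 0, -40, 5],
    [0, 0, 0, -40, 5],
    [0, 0, 0, -40, 5],
    [0, 0, 0, -40, 5],
    [0, 0, 0, -40, 5],
    [0, 0, 0, -40, 5],
    [0, 0, 0, -30, 5],
    [0, 0, 0, -20, 5]
  ]
}}

```text
t: 2.15
eef_pos: [255.2, -18.4, 197.1]
tcp_rot: [-1.154, 1.571, -0.554]
ft_force: [-0.1, -0.3, -0.3]
opening: 1.0
```

```bash
python3 -c "
from h import *
plan((339.5,-272,110),-1.0426)"
```

```text
t 2.15 tcp [255.2 -18.4 197.1] F [-0.1 -0.3 -0.3] op 1.0 j6 -0.933
tool x [ 0. -0. -1.] yaw of tool y 2.1711 shift [  87.1 -256.9  -73.7]
turn deg about tool x (down): 4.13
```

Emit:
{"fn": "apply_moves", "kwargs": {
  "increments": [
    [0, 0, -36, -10, 0],
    [0, 0, -36, -10, 0],
    [0, 0, -37, -11, 0],
    [0, 11, -37, -11, 0],
    [0, 20, -37, -11, 0],
    [0, 20, -37, -11, 0],
    [0, 20, -37, -10, 0],
    [0, 16, 0, 0, 4.1],
    [0, 0, 0, 0, 0]
  ]
}}

```text
t: 3.05
eef_pos: [341.1, -270.9, 108.2]
tcp_rot: [1.761, 1.566, 2.292]
ft_force: [-0.4, -0.7, 1.2]
opening: 0.996
```

```bash
python3 -c "
from h import *
plan((339.5,-272,110),-1.0426)
c=cam('wrist','w1.png');np.savez('w1.npz',**c)
for p in [(339.5,-272,26),(442,-448,6),(508,-186,8)]:print(proj(c,p))"
```

```text
t 3.05 tcp [ 341.1 -270.9  108.2] F [-0.4 -0.7  1.2] op 0.996 j6 -1.354
tool x [-0.003  0.003 -1.   ] yaw of tool y 2.1018 shift [-1.8 -0.2 -1.9]
turn deg about tool x (down): 0.16
(np.float64(254.74526773668492), np.float64(190.0855115854267))
(np.float64(254.8117235215163), np.float64(339.17088775232384))
(np.float64(422.96158278474473), np.float64(195.6092533037851))
```

View pics/w1.png

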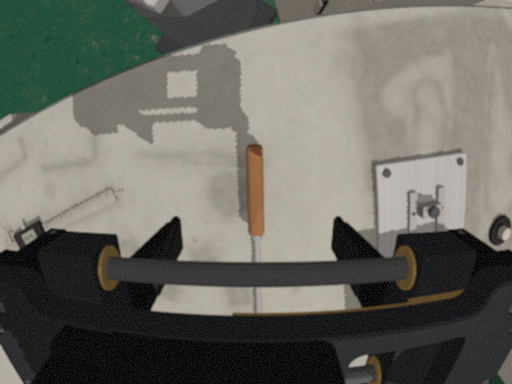

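Wrist view: the handle runs from (255,147) to (257,235), and its middle matches the predicted (255,190). The track front corners are at (378,167) and (465,155). I'll measure both.

```bash
python3 - <<'E'
from h import *
c=dict(np.load('w1.npz'));c['n']='wrist'
h=c['pixels'].astype(int);m=((h[...,0]>h[...,2]+50)&(h[...,0]>90)).astype(np.uint8);m[:130]=0;m[245:]=0;m[:,:230]=0;m[:,285:]=0
ys,xs=np.nonzero(m);print(len(ys),xs.min(),xs.max(),ys.min(),ys.max())
P=np.array([onz(c,(xs[ys==y].min()+xs[ys==y].max())/2,y,26)[:2] for y in range(ys.min()+4,ys.max()-3)])
W=[np.linalg.norm(onz(c,xs[ys==y].min()-.5,y,26)-onz(c,xs[ys==y].max()+.5,y,26)) for y in (160,190,220)];print('width',W)
v=cv2.fitLine(P.astype(np.float32),cv2.DIST_L2,0,.01,.01).ravel();print('dir',np.arctan2(v[1],v[0]),'ends',onz(c,255.5,ys.min(),22),onz(c,256.5,ys.max()+.5,26))
g=h.min(2)
for n,u,v,z in(('FL',465,155,8),('FR',377.5,166,8)):print(n,onz(c,u,v,z))
E
```

```text
1319 247 263 146 235
width [np.float64(14.65700329200252), np.float64(14.060604736977089), np.float64(14.496587387244588)]
dir -1.0145824 ends [ 319.40000004 -236.28633018   22.        ] [ 364.30076879 -311.06416351   26.        ]
FL [ 531.48844577 -115.63423788    8.        ]
FR [ 438.47514047 -189.43521987    8.        ]
```

Emit:
{"fn": "apply_moves", "kwargs": {
  "increments": [
    [0, 20, -1, 0, 0],
    [0, 30, 0, 0, 0],
    [0, 30, 0, 0, 0],
    [0, 12, 0, 0, 0],
    [0, 2, 0, 0, 0],
    [0, 0, 0, 0, 0],
    [0, 0, 0, 0, 0]
  ]
}}

```text
t: 3.8
eef_pos: [342.9, -272.1, 17.3]
tcp_rot: [-1.317, 1.569, -0.782]
ft_force: [-1.2, 0.6, 0.1]
opening: 1.0
```

```bash
python3 -c "
from h import *
plan((341.5,-272.5,13.5),-1.03)"
```

```text
t 3.8 tcp [ 342.9 -272.1   17.3] F [-1.2  0.6  0.1] op 1.0 j6 -1.357
tool x [ 0.001 -0.001 -1.   ] yaw of tool y 2.1051 shift [ 3.8  0.4 -1.4]
turn deg about tool x (down): -0.37
```

Now down to 13.5, then close.

Emit:
{"fn": "apply_moves", "kwargs": {
  "increments": [
    [0, 2, 0, -1, 0],
    [0, 1.8, 0, 0, 0],
    [0, 0, 0, 0, 0],
    [1, 0, 0, 0, 0],
    [1, 0, 0, 0, 0],
    [1, 0, 0, 0, 0],
    [1, 0, 0, 0, 0],
    [1, 0, 0, 0, 0],
    [1, 0, 0, 0, 0],
    [1, 0, 0, 0, 0]
  ]
}}

```text
t: 4.8
eef_pos: [341.6, -272.4, 12.3]
tcp_rot: [0.769, 1.571, 1.303]
ft_force: [-0.9, -0.4, -0.5]
opening: 0.467
```

Emit:
{"fn": "apply_moves", "kwargs": {
  "increments": [
    [1, 0, 0, 0, 0],
    [1, 0, 0, 0, 0],
    [1, -15, 0, 0, 0],
    [1, -25, 0, 0, 0],
    [1, -30, 0, 0, 0],
    [1, -20, 0, 0, 0],
    [1, -10, 0, 0, 0],
    [1, 0, 0, 0, 0],
    [1, 0, 0, 0, 0]
  ]
}}

```text
t: 5.7
eef_pos: [341.3, -272.2, 111.6]
tcp_rot: [1.641, 1.57, 2.174]
ft_force: [0.8, 0.1, -0.7]
opening: 0.005
```

```bash
python3 - <<'E'
from h import *
plan((341.5,-272.5,113.5),-0.87)
a=cam('top','t2.png');b=cam('side','s2.png');c=cam('wrist','w2.png')
for k,v in(('t2',a),('s2',b),('w2',c)):np.savez(k+'.npz',**v)
A=cv2.resize(a['pixels'][160:310,190:360],(0,0),fx=2.3,fy=2.3,interpolation=3)
B=cv2.resize(b['pixels'][110:310,110:300],(0,0),fx=2,fy=2,interpolation=3)
H=max(A.shape[0],B.shape[0]);o=np.zeros((H,A.shape[1]+B.shape[1],3),np.uint8);o[:A.shape[0],:A.shape[1]]=A;o[:B.shape[0],A.shape[1]:]=B
print(o.shape,A.shape);cv2.imwrite('pics/lift.png',o[:,:,::-1])
E
```

```text
t 5.7 tcp [ 341.3 -272.2  111.6] F [ 0.8  0.1 -0.7] op 0.005 j6 -1.358
tool x [-0.     0.001 -1.   ] yaw of tool y 2.104 shift [-1.9 -0.3  0. ]
turn deg about tool x (down): -9.6
(400, 771, 3) (345, 391, 3)
```

View pics/lift.png

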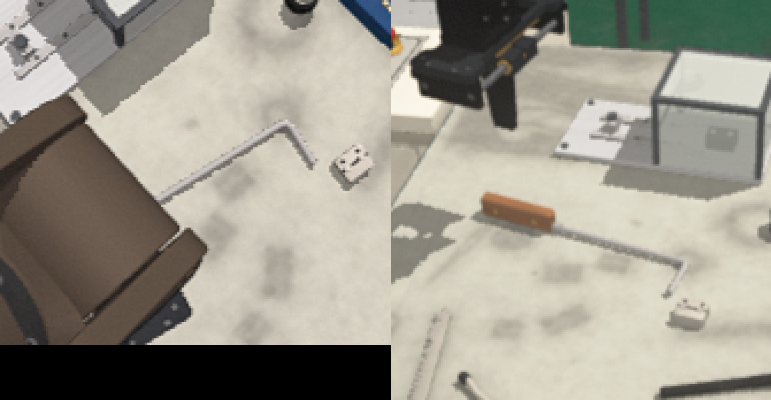

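The lift view shows the rod still on the bench, unmoved: the jaws hadn't finished closing when I lifted. I'll open, go down again and wait longer.

Emit:
{"fn": "apply_moves", "kwargs": {
  "increments": [
    [0, 0, 0, 0, 0],
    [0, 0, 0, 0, 0],
    [0, 0, 0, 0, 0],
    [0, 0, 0, 0, 0],
    [0, 0, 0, 0, 0],
    [0, 0, 0, 0, 0],
    [0, 20, 0, 0, 0],
    [0, 30, 0, 0, 0],
    [0, 30, 0, 0, 0],
    [0, 15, 0, 0, 0]
  ]
}}

```text
t: 6.85
eef_pos: [341.1, -272.0, 15.6]
tcp_rot: [1.731, 1.569, 2.265]
ft_force: [-0.2, -0.4, -0.0]
opening: 0.79
```

Emit:
{"fn": "apply_moves", "kwargs": {
  "increments": [
    [0, 3, 0, 0, 0],
    [0, 0, 0, 0, 0],
    [1, 0, 0, 0, 0],
    [1, 0, 0, 0, 0],
    [1, 0, 0, 0, 0],
    [1, 0, 0, 0, 0],
    [1, 0, 0, 0, 0],
    [1, 0, 0, 0, 0],
    [1, 0, 0, 0, 0],
    [1, 0, 0, 0, 0]
  ]
}}

```text
t: 7.85
eef_pos: [341.5, -272.4, 14.3]
tcp_rot: [1.051, 1.571, 1.584]
ft_force: [0.1, 0.4, -0.2]
opening: 0.382
```

Emit:
{"fn": "apply_moves", "kwargs": {
  "increments": [
    [1, 0, 0, 0, 0],
    [1, 0, 0, 0, 0],
    [1, 0, 0, 0, 0],
    [1, 0, 0, 0, 0],
    [1, 0, 0, 0, 0],
    [1, 0, 0, 0, 0]
  ]
}}

```text
t: 8.45
eef_pos: [341.5, -272.4, 14.3]
tcp_rot: [0.872, 1.571, 1.405]
ft_force: [0.3, -0.1, -1.0]
opening: 0.007
```

```bash
python3 - <<'E'
from h import *
s,R=tool();print(s['eef_pos'],s['opening'],s['ft_force'])
b=cam('side');c=cam('wrist')
print(proj(b,s['eef_pos']),proj(c,s['eef_pos']),proj(b,[341.3,-272.2,111.6]))
B=cv2.resize(b['pixels'][140:260,110:270],(0,0),fx=2.5,fy=2.5,interpolation=3)
A=cv2.resize(c['pixels'][100:384,120:440],(0,0),fx=1.2,fy=1.2)
H=max(A.shape[0],B.shape[0]);o=np.zeros((H,A.shape[1]+B.shape[1],3),np.uint8);o[:A.shape[0],:A.shape[1]]=A;o[:B.shape[0],A.shape[1]:]=B
print(o.shape,A.shape);cv2.imwrite('pics/g2.png',o[:,:,::-1])
E
```

```text
[ 341.5468299  -272.4394035    14.27818983] 0.007413082919566251 [ 0.34447722 -0.12119973 -1.0138374 ]
(np.float64(174.16988929427794), np.float64(214.02880425904277)) (np.float64(256.7860421103428), np.float64(221.0467606335919)) (np.float64(168.86425039654193), np.float64(178.6615939831215))
(341, 784, 3) (341, 384, 3)
```

View pics/g2.png

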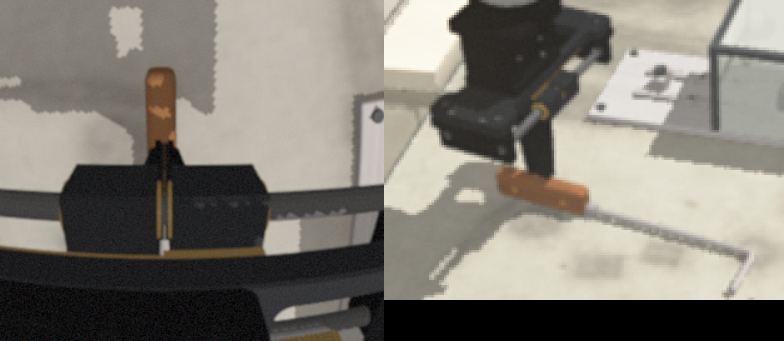

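The side view shows the fingers ending in the middle of the handle, yet the opening reads shut. I'll lift 40 mm to see what is actually held.

Emit:
{"fn": "apply_moves", "kwargs": {
  "increments": [
    [1, -10, 0, 0, 0],
    [1, -20, 0, 0, 0],
    [1, -10, 0, 0, 0],
    [1, 0, 0, 0, 0],
    [1, 0, 0, 0, 0]
  ]
}}

```text
t: 9.05
eef_pos: [341.6, -272.5, 54.4]
tcp_rot: [-1.216, 1.57, -0.682]
ft_force: [-0.2, 0.2, -0.4]
opening: 0.01
```

```bash
python3 - <<'E'
from h import *
s,R=tool();print(s['eef_pos'],s['opening'],s['ft_force'])
b=cam('side');c=cam('wrist','w3.png')
h=b['pixels'].astype(int);mask=((h[...,0]>h[...,2]+50)&(h[...,0]>80)).astype(np.uint8);mask[:170]=0;mask[235:]=0;mask[:,:145]=0;mask[:,205:]=0
r=cv2.minAreaRect(cv2.findNonZero(mask));print('side',r,'before ((172.8,214.7),(36,9.8),15)',mask.sum(), 'was 200')
h=c['pixels'].astype(int);m=((h[...,0]>h[...,2]+50)&(h[...,0]>90)).astype(np.uint8);m[:130]=0;m[245:]=0;m[:,:230]=0;m[:,285:]=0
print('wrist',cv2.boundingRect(cv2.findNonZero(m)),m.sum())
E
```

```text
[ 341.60646827 -272.47627695   54.40141012] 0.010493675360797431 [-0.23229755  0.18600539 -0.40209508]
side ((179.4407196044922, 198.5541229248047), (36.25688934326172, 47.95960998535156), 21.03750991821289) before ((172.8,214.7),(36,9.8),15) 353 was 200
wrist (245, 151, 20, 72) 1252
```

```bash
python3 - <<'E'
from h import *
s,R=tool();print(s['eef_pos'],s['opening'],env.tip_extent)
b=cam('side');c=cam('wrist')
p=s['eef_pos'];tip=p+R[:,0]*11
B=cv2.resize(b['pixels'][140:240,120:220],(0,0),fx=4,fy=4,interpolation=3)
for q,col in((p,(255,0,0)),(tip,(0,255,0))):
    u,v=proj(b,q);cv2.circle(B,(int((u+.5-120)*4),int((v+.5-140)*4)),3,col,-1)
A=cv2.resize(c['pixels'][130:270,205:305],(0,0),fx=4,fy=4)
for q,col in((p,(255,0,0)),(tip,(0,255,0))):
    u,v=proj(c,q);cv2.circle(A,(int((u+.5-205)*4),int((v+.5-130)*4)),3,col,-1)
H=max(A.shape[0],B.shape[0]);o=np.zeros((H,A.shape[1]+B.shape[1],3),np.uint8);o[:A.shape[0],:A.shape[1]]=A;o[:B.shape[0],A.shape[1]:]=B
cv2.imwrite('pics/g3.png',o[:,:,::-1])
E
```

```text
[ 341.36864622 -272.25990862   53.87066832] 0.0014942823271245562 11.0
```

View pics/g3.png

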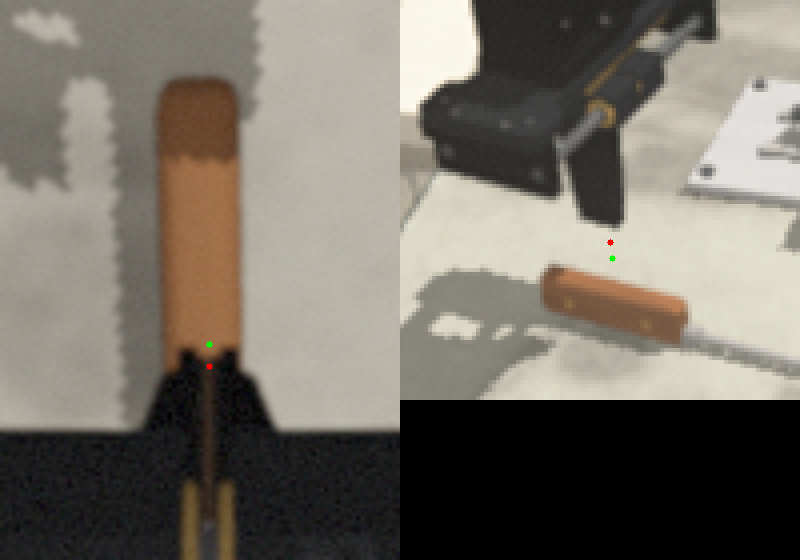

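The side view shows the real fingertips about 25 mm above the projected tip, but in the wrist view they agree. So the arm really sits about 25 mm higher than it reports, which also fits the undersized handle width. Laterally it is fine. I'll open halfway and go down, finding the bench by touch.

Emit:
{"fn": "apply_moves", "kwargs": {
  "increments": [
    [0.5, 0, 0, 0, 0],
    [0.5, 0, 0, 0, 0],
    [0.5, 0, 0, 0, 0],
    [0.5, 0, 0, 0, 0],
    [0.5, 0, 0, 0, 0],
    [0.5, 0, 0, 0, 0],
    [0.5, 0, 0, 0, 0],
    [0.5, 20, 0, 0, 0],
    [0.5, 20, 0, 0, 0],
    [0.5, 0, 0, 0, 0]
  ]
}}

```text
t: 10.25
eef_pos: [340.9, -271.8, 12.8]
tcp_rot: [1.759, 1.568, 2.292]
ft_force: [-0.2, -0.8, 0.2]
opening: 0.5
```

Emit:
{"fn": "apply_moves", "kwargs": {
  "increments": [
    [0.5, 5, 0, 0, 0],
    [0.5, 4, 0, 0, 0],
    [0.5, 3, 0, 0, 0],
    [0.5, 0, 0, 0, 0]
  ]
}}

```text
t: 10.65
eef_pos: [341.6, -272.5, 2.3]
tcp_rot: [-0.785, 1.571, -0.252]
ft_force: [0.6, 0.1, 0.2]
opening: 0.503
```

Emit:
{"fn": "apply_moves", "kwargs": {
  "increments": [
    [0.5, 2, 0, 0, 0],
    [0.5, 2, 0, 0, 0],
    [0.5, 0, 0, 0, 0]
  ]
}}

```text
t: 10.95
eef_pos: [341.5, -272.4, -1.8]
tcp_rot: [1.353, 1.571, 1.887]
ft_force: [-0.0, 0.1, 0.4]
opening: 0.499
```

Emit:
{"fn": "apply_moves", "kwargs": {
  "increments": [
    [0.5, 2, 0, 0, 0],
    [0.5, 2, 0, 0, 0],
    [0.5, 0, 0, 0, 0]
  ]
}}

```text
t: 11.25
eef_pos: [341.5, -272.4, -5.9]
tcp_rot: [1.553, 1.57, 2.086]
ft_force: [-0.5, -0.8, 0.4]
opening: 0.501
```

Emit:
{"fn": "apply_moves", "kwargs": {
  "increments": [
    [0.5, 2, 0, 0, 0],
    [0.5, 0, 0, 0, 0]
  ]
}}

```text
t: 11.45
eef_pos: [341.5, -272.4, -7.9]
tcp_rot: [1.539, 1.57, 2.072]
ft_force: [-0.9, 0.0, -0.7]
opening: 0.5
```

```bash
python3 - <<'E'
from h import *
s,R=tool();print(s['eef_pos'],s['opening'],s['ft_force'])
b=cam('side');c=cam('wrist')
B=cv2.resize(b['pixels'][160:240,130:220],(0,0),fx=4,fy=4,interpolation=3)
A=cv2.resize(c['pixels'][130:270,185:325],(0,0),fx=3,fy=3)
H=max(A.shape[0],B.shape[0]);o=np.zeros((H,A.shape[1]+B.shape[1],3),np.uint8);o[:A.shape[0],:A.shape[1]]=A;o[:B.shape[0],A.shape[1]:]=B
cv2.imwrite('pics/g4.png',o[:,:,::-1])
E
```

```text
[ 341.50283993 -272.36698237   -7.91448033] 0.5000636027273451 [-0.93223645  0.01031101 -0.67352068]
```

View pics/g4.png

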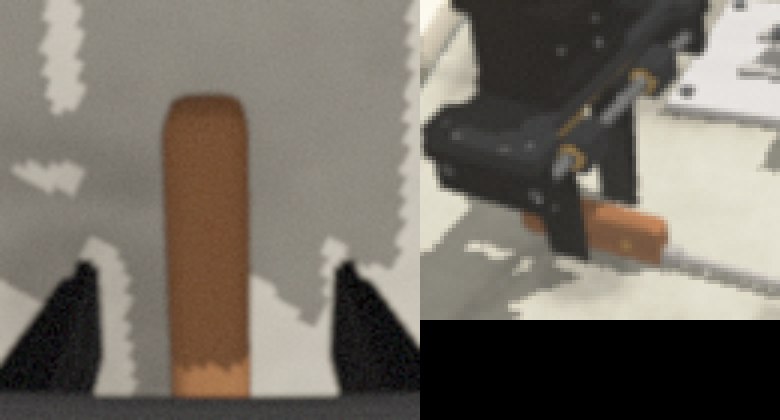

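Both fingers now straddle the handle with the tips near the bench. I'll feel for the bench in small steps.

Emit:
{"fn": "apply_moves", "kwargs": {
  "increments": [
    [0.5, 1.5, 0, 0, 0],
    [0.5, 0, 0, 0, 0]
  ]
}}

```text
t: 11.75
eef_pos: [341.6, -272.4, -9.3]
tcp_rot: [1.152, 1.571, 1.685]
ft_force: [-0.1, 0.3, 0.3]
opening: 0.499
```

Emit:
{"fn": "apply_moves", "kwargs": {
  "increments": [
    [0.5, 1, 0, 0, 0],
    [0.5, 0, 0, 0, 0]
  ]
}}

```text
t: 11.95
eef_pos: [341.5, -272.4, -10.3]
tcp_rot: [1.232, 1.571, 1.765]
ft_force: [-0.6, 0.3, -0.2]
opening: 0.5
```

Emit:
{"fn": "apply_moves", "kwargs": {
  "increments": [
    [0.5, 1, 0, 0, 0],
    [0.5, 0, 0, 0, 0]
  ]
}}

```text
t: 12.15
eef_pos: [341.5, -272.4, -11.3]
tcp_rot: [1.14, 1.571, 1.674]
ft_force: [-0.3, -0.4, -0.0]
opening: 0.504
```

```bash
python3 - <<'E'
from h import *
s,R=tool();print(s['eef_pos'],s['opening'],s['ft_force'])
b=dict(cam('side'))
print(proj(b,(317,-286.5,0)),proj(b,(317,-286.5,10)),'seen 167.5,224.2 at z=-7.9')
E
```

```text
[ 341.53663332 -272.42116481  -11.28652006] 0.5035097658236274 [-0.263881   -0.43266586 -0.00830031]
(np.float64(168.1281102554471), np.float64(226.40657829927449)) (np.float64(167.58487954269407), np.float64(222.97770418539238)) seen 167.5,224.2 at z=-7.9
```

Tip height by image is now about 3 mm (bias about 25 mm). That height is right, so I'll close.

Emit:
{"fn": "apply_moves", "kwargs": {
  "increments": [
    [1, 0, 0, 0, 0],
    [1, 0, 0, 0, 0],
    [1, 0, 0, 0, 0],
    [1, 0, 0, 0, 0],
    [1, 0, 0, 0, 0],
    [1, 0, 0, 0, 0],
    [1, 0, 0, 0, 0],
    [1, 0, 0, 0, 0],
    [1, 0, 0, 0, 0]
  ]
}}

```text
t: 13.1
eef_pos: [341.5, -272.4, -11.2]
tcp_rot: [0.958, 1.571, 1.491]
ft_force: [0.1, 0.6, 1.0]
opening: 0.168
```

Gripped at 16 mm. I'll lift, then swing clear of the guard: sideways, back, then sideways with the turn.

Emit:
{"fn": "apply_moves", "kwargs": {
  "increments": [
    [1, -5, 0, 0, 0],
    [1, -15, 0, 0, 0],
    [1, -20, 0, 0, 0],
    [1, -20, 0, 0, 0],
    [1, -10, 0, 0, 0],
    [1, 0, 0, 15, 0],
    [1, 0, 0, 25, 0],
    [1, 0, 0, 25, 0],
    [1, 0, 0, 25, 0],
    [1, 0, 0, 10, 0]
  ]
}}

```text
t: 14.1
eef_pos: [428.9, -220.7, 58.7]
tcp_rot: [-0.256, 1.571, 0.279]
ft_force: [-0.9, -0.6, -0.9]
opening: 0.168
```

Emit:
{"fn": "apply_moves", "kwargs": {
  "increments": [
    [1, 0, 15, 0, 0],
    [1, 0, 25, 0, 0],
    [1, 0, 30, 0, 0],
    [1, 0, 30, 0, 0],
    [1, 0, 25, 0, 0],
    [1, 0, 15, 0, 0],
    [1, 0, 5, 0, -3],
    [1, 0, 0, 0, -3],
    [1, 0, 0, 0, -3.7],
    [1, 0, 0, 0, 0]
  ]
}}

```text
t: 15.1
eef_pos: [353.5, -96.8, 58.8]
tcp_rot: [0.481, 1.571, 1.184]
ft_force: [0.2, 0.1, -1.2]
opening: 0.163
```

```bash
python3 - <<'E'
from h import *
plan((433.7,-45.3,58.8),-0.87)
a=cam('top');b=cam('side')
np.savez('t5.npz',**a);np.savez('s5.npz',**b)
s,R=tool();d=-R[:,1]
hc=s['eef_pos']+[0,0,11.2+6]+208*d; print('expect corner',hc,proj(a,hc),proj(b,hc))
A=cv2.resize(a['pixels'][80:240,150:330],(0,0),fx=2.2,fy=2.2,interpolation=3)
B=cv2.resize(b['pixels'][130:260,145:310],(0,0),fx=2.4,fy=2.4,interpolation=3)
H=max(A.shape[0],B.shape[0]);o=np.zeros((H,A.shape[1]+B.shape[1],3),np.uint8);o[:A.shape[0],:A.shape[1]]=A;o[:B.shape[0],A.shape[1]:]=B
print(o.shape,A.shape);cv2.imwrite('pics/g5.png',o[:,:,::-1])
E
```

```text
t 15.1 tcp [353.5 -96.8  58.8] F [ 0.2  0.1 -1.2] op 0.163 j6 -1.152
tool x [ 0.  0. -1.] yaw of tool y 2.2741 shift [  0.  -12.5  94.5]
turn deg about tool x (down): 0.14
expect corner [ 487.74015404 -255.86757345   75.99596507] (np.float64(226.61646899243723), np.float64(188.22567045632897)) (np.float64(223.18392074900078), np.float64(166.17113814444994))
(352, 792, 3) (352, 396, 3)
```

View pics/g5.png

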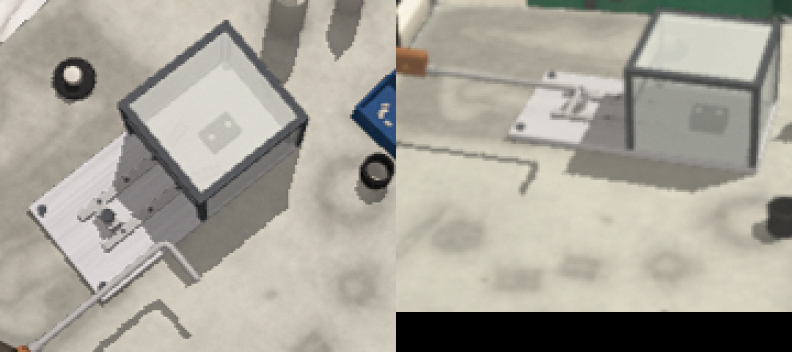

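The rod hangs level right of the track, with the hook corner at (224.0,192.2) in top and (223.6,167.4) in side. I'll triangulate it.

```bash
cat > tri.py <<'E'
from h import *
def tri(a,ua,b,ub):
    o1,d1=ray(a,*ua);o2,d2=ray(b,*ub);d1/=np.linalg.norm(d1);d2/=np.linalg.norm(d2)
    t=np.linalg.lstsq(np.c_[d1,-d2],o2-o1,rcond=None)[0];p=o1+t[0]*d1;q=o2+t[1]*d2
    return (p+q)/2,np.linalg.norm(p-q)
def crop(a,u,v,ox,oy,f): return ((u+.5)/f-.5+ox,(v+.5)/f-.5+oy)
E
python3 - <<'E'
from tri import *
a=dict(np.load('t5.npz'));a['n']='top';b=dict(np.load('s5.npz'));b['n']='side'
print('corner',tri(a,crop(a,163,246,150,80,2.2),b,crop(b,584-396,91,145,130,2.4)))
print('tip',tri(a,crop(a,197,278,150,80,2.2),b,crop(b,574-396,113,145,130,2.4)))
# track by triangulation: FL,FR bed, guard top corners
f=lambda u,v:crop(a,u,v,155,85,3);g=lambda u,v:crop(b,u,v,145,130,4)
for n,u,v,w,x in(('FL',24,272,247,119),('FR',127,396,187,228),('GFL',150,128,437,14),('GFR',261,260,386,118),('GBR',405,147,606,138),('GBL',294,14,637,33),('screw',132,278,303,152),('seg',285,166,524,184)):
    print(n,*tri(a,f(u,v),b,g(w,x)))
# same ray-plane rod line in top at z=76
p=onz(a,*crop(a,30,345,150,80,2.2),80);q=onz(a,*crop(a,163,247,150,80,2.2),80);print('rod dir top',np.arctan2(*(q-p)[[1,0]]))
E
```

```text
corner (array([ 485.2074657 , -251.53889653,   69.74243474]), np.float64(7.770974983693153))
tip (array([ 453.88285458, -283.96450022,   74.8329277 ]), np.float64(6.666821627600992))
FL [ 526.21974448 -108.70051922    4.67134982] 1.7328951574019955
FR [ 4.34815429e+02 -1.86988366e+02  2.30038684e-01] 1.9255920323976805
GFL [ 610.16933103 -209.9793043   101.17507668] 0.014589702274972685
GFR [ 518.62854758 -286.95112895   99.51988784] 0.8210978830200358
GBR [ 598.31023684 -385.14273747  105.01519462] 1.8185012486721917
GBL [ 690.92656504 -307.38295825  104.32388388] 2.5798818142095232
screw [ 518.81645743 -191.29689468   25.12158886] 1.402759061105883
seg [ 605.74534115 -302.80985837   25.18012331] 2.5432005586468804
rod dir top -0.9178133938345527
```

```bash
cat > rod.py <<'E'
from tri import *
def line(c,base,p,q,w=6):
    d=np.abs(c['pixels'].astype(int)-base.astype(int)).sum(2).astype(float)
    p=np.array(p);q=np.array(q);L=np.linalg.norm(q-p);e=(q-p)/L;n=np.array([-e[1],e[0]])
    P=[]
    for s in np.arange(0,L,1.0):
        t=np.arange(-w,w+.01,.25);xy=(p+s*e)[:,None]+n[:,None]*t
        v=cv2.remap(d.astype(np.float32),xy[0][None].astype(np.float32),xy[1][None].astype(np.float32),1)[0]
        v=np.where(v>50,v,0)
        if v.sum()>200:P.append((p+s*e)+n*(v*t).sum()/v.sum())
    P=np.float32(P);l=cv2.fitLine(P,cv2.DIST_HUBER,0,.01,.01).ravel();return l,len(P),np.abs((P-l[2:])@[-l[1],l[0]]).mean()
def isect(l,m):
    t=np.linalg.solve(np.c_[l[:2],-m[:2]],m[2:]-l[2:]);return l[2:]+t[0]*l[:2]
E
python3 - <<'E'
from rod import *
a=dict(np.load('t5.npz'));a['n']='top';b=dict(np.load('s5.npz'));b['n']='side'
a0=np.load('top0.npz')['pixels'];b0=np.load('side0.npz')['pixels']
ct=lambda u,v:crop(a,u,v,150,80,2.2);cs=lambda u,v:crop(b,u-396,v,145,130,2.4)
l1=line(a,a0,ct(50,330),ct(155,252));l2=line(a,a0,ct(170,250),ct(194,275));l3=line(b,b0,cs(435,70),cs(570,86),4);l4=line(b,b0,cs(581,96),cs(574,110),4)
for l in(l1,l2,l3,l4):print(l)
ca=isect(l1[0],l2[0]);cb=isect(l3[0],l4[0]);print(ca,cb,tri(a,ca,b,cb))
# rod as intersection of the two view planes
def pn(c,l):
    o,d=ray(c,*l[2:]);o,e=ray(c,*(l[2:]+50*l[:2]));n=np.cross(d,e);return n/np.linalg.norm(n)
r=np.cross(pn(a,l1[0]),pn(b,l3[0]));r/=np.linalg.norm(r);r*=np.sign(r[0]);print('rod dir',r,'yaw',np.arctan2(r[1],r[0]))
E
```

```text
(array([  0.786312 ,  -0.6178296, 205.60411  , 205.09402  ], dtype=float32), 60, np.float32(0.30291817))
(array([  0.64125377,   0.76732886, 232.47708   , 197.53192   ],
      dtype=float32), 16, np.float32(0.038289066))
(array([9.9269974e-01, 1.2061201e-01, 1.8049023e+02, 1.6230632e+02],
      dtype=float32), 54, np.float32(0.344858))
(array([  0.42700598,  -0.9042488 , 218.56732   , 171.45026   ],
      dtype=float32), 7, np.float32(0.16003072))
[225.64029 189.35097] [220.58488 167.17778] (array([ 484.19454426, -253.00222744,   73.49428229]), np.float64(3.4414209919136467))
rod dir [ 0.6297988  -0.77651096  0.01960106] yaw -0.8893463620629329
```

Emit:
{"fn": "apply_moves", "kwargs": {
  "increments": [
    [1, 0, 0, 10, 0],
    [1, 0, -3, 20, 0],
    [1, 0, -4, 25, 0],
    [1, 0, -4, 22, 0],
    [1, 0, -2.5, 15, 0],
    [1, 0, 0, 5, 0],
    [1, 12, 0, 0, 0],
    [1, 12, 0, 0, 0],
    [1, 8, 0, 0, 0],
    [1, 0, 0, 0, 0]
  ]
}}

```text
t: 16.2
eef_pos: [435.9, -44.3, 26.0]
tcp_rot: [2.145, 1.569, 2.847]
ft_force: [-0.2, -0.4, -0.2]
opening: 0.163
```

```bash
python3 - <<'E'
from rod import *
plan((433.7,-45.3,24),-0.87)
a=cam('top');b=cam('side');np.savez('t6.npz',**a);np.savez('s6.npz',**b)
s,R=tool();d=-R[:,1];hc=s['eef_pos']+[0,0,17.2]+204*d;tp=hc-R[:,2]*46
h1=hc-150*d
a0=np.load('top0.npz')['pixels'];b0=np.load('side0.npz')['pixels']
print('expect',hc,proj(a,hc),proj(b,hc))
mid=lambda c,x,y,t:np.array(proj(c,x+(y-x)*t))
l1=line(a,a0,mid(a,h1,hc,.3),mid(a,h1,hc,.9),5);l2=line(a,a0,mid(a,hc,tp,.2),mid(a,hc,tp,.95),5)
l3=line(b,b0,mid(b,h1,hc,.3),mid(b,h1,hc,.9),4);l4=line(b,b0,mid(b,hc,tp,.25),mid(b,hc,tp,.9),4)
for l in(l1,l2,l3,l4):print(l)
ca=isect(l1[0],l2[0]);cb=isect(l3[0],l4[0]);print(ca,cb,tri(a,ca,b,cb))
A=cv2.resize(a['pixels'][95:225,155:285],(0,0),fx=3,fy=3,interpolation=3)
B=cv2.resize(b['pixels'][120:220,165:305],(0,0),fx=2.8,fy=2.8,interpolation=3)
H=max(A.shape[0],B.shape[0]);o=np.zeros((H,A.shape[1]+B.shape[1],3),np.uint8);o[:A.shape[0],:A.shape[1]]=A;o[:B.shape[0],A.shape[1]:]=B
print(o.shape,A.shape);cv2.imwrite('pics/g6.png',o[:,:,::-1])
E
```

```text
t 16.2 tcp [435.9 -44.3  26. ] F [-0.2 -0.4 -0.2] op 0.163 j6 -0.955
tool x [-0.002  0.001 -1.   ] yaw of tool y 2.2729 shift [ 2.   0.7 -2.3]
turn deg about tool x (down): 0.07
expect [ 568.26262292 -200.17505837   44.0011178 ] (np.float64(202.26917365934864), np.float64(153.5829597494227)) (np.float64(238.54307118789512), np.float64(156.35276861020185))
(array([  0.7892699,  -0.6140464, 180.85716  , 171.63797  ], dtype=float32), 43, np.float32(0.25292775))
(array([  0.6293882,   0.777091 , 209.60762  , 162.656    ], dtype=float32), 16, np.float32(0.12013689))
(array([9.8745340e-01, 1.5791067e-01, 2.2111906e+02, 1.5562068e+02],
      dtype=float32), 15, np.float32(0.33584464))
(array([ 7.7521391e-02, -9.9699068e-01,  2.3570280e+02,  1.6208643e+02],
      dtype=float32), 7, np.float32(0.5053154))
[202.95691 154.44452] [236.02026 158.00363] (array([ 564.12699299, -200.08853977,   41.44005235]), np.float64(6.201016520757612))
(390, 782, 3) (390, 390, 3)
```

View pics/g6.png

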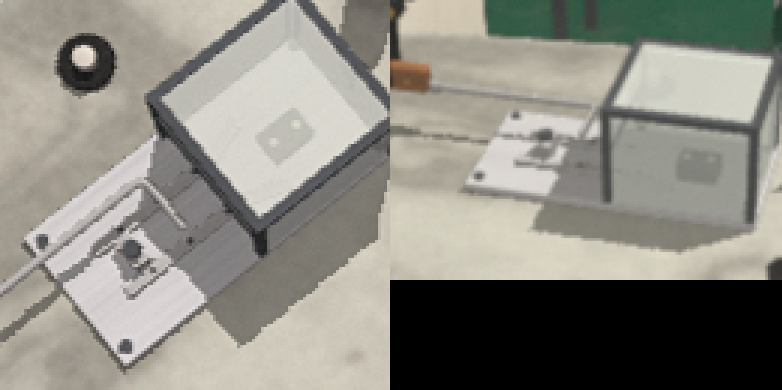

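The hook corner is at (145,180) in the crop, with the leg reaching across to (185,228) near the right rail. The rod runs parallel to the bed edge. Hook height is about 42, so it is clear under the guard and over the segment. I'll go in by stages.

Emit:
{"fn": "apply_moves", "kwargs": {
  "increments": [
    [1, 0, -5, 0, 0],
    [1, 0, -9, 0, 0],
    [1, 0, -9, 0, 0],
    [1, 0, -9, 0, 0],
    [1, 0, -9, 0, 0],
    [1, 0, -9, 0, 0],
    [1, 0, -5, 0, 0],
    [1, 0, 0, 0, 0]
  ]
}}

```text
t: 17.1
eef_pos: [472.7, -86.9, 26.7]
tcp_rot: [-0.659, 1.571, 0.043]
ft_force: [-0.5, 0.3, -1.7]
opening: 0.167
```

```bash
cat > chk.py <<'E'
from rod import *
def chk(tag):
    s,R=tool();a=cam('top');b=cam('side');np.savez('t%s.npz'%tag,**a);np.savez('s%s.npz'%tag,**b)
    d=-R[:,1];hc=s['eef_pos']+[0,0,17.2]+204*d;hr=hc-120*d;tp=hc-R[:,2]*46
    o=np.array([509.6,-183.3]);th=-.875;M=np.array([[np.cos(th),np.sin(th)],[-np.sin(th),np.cos(th)]])
    print('t',round(s['t'],2),'tcp',np.round(s['eef_pos'],1),'F',np.round(s['ft_force'],2),'corner trk',np.round(M@(hc[:2]-o),1),'z',round(hc[2],1))
    a0=np.load('top0.npz')['pixels'];b0=np.load('side0.npz')['pixels']
    mid=lambda c,x,y,t:np.array(proj(c,x+(y-x)*t))
    for n,c,c0 in(('top',a,a0),('side',b,b0)):
        for nm,x,y in(('rod',hr,hc),('leg',hc,tp)):
            try:
                l=line(c,c0,mid(c,x,y,.1),mid(c,x,y,.9),5);m=mid(c,x,y,.5);e=l[0];print(n,nm,'offset px',round(float(np.dot(e[2:]-m,[-e[1],e[0]])),2),'dir',e[:2],'exp',np.round((mid(c,x,y,.9)-mid(c,x,y,.1))/np.linalg.norm(mid(c,x,y,.9)-mid(c,x,y,.1)),3),l[1:])
            except Exception as ex:print(n,nm,ex)
E
python3 -c "
from chk import *
chk('7')"
```

```text
t 17.1 tcp [472.7 -86.9  26.7] F [-0.48  0.3  -1.66] corner trk [106.3  34.7] z 44.0
top rod offset px -0.25 dir [ 0.73784345 -0.6749719 ] exp [ 0.782 -0.623] (30, np.float32(0.50296867))
top leg offset px -0.03 dir [0.22594056 0.9741411 ] exp [0.646 0.764] (10, np.float32(1.0281227))
side rod offset px 1.41 dir [0.9948102  0.10174785] exp [0.993 0.119] (18, np.float32(0.2194621))
side leg OpenCV(4.12.0) /io/opencv/modules/imgproc/src/linefit.cpp:618: error: (-215:Assertion failed) npoints2 >= 0 || npoints3 >= 0 in function 'fitLine'
```

Emit:
{"fn": "apply_moves", "kwargs": {
  "increments": [
    [1, 0, -5, 0, 0],
    [1, 0, -9, 0, 0],
    [1, 0, -10, 0, 0],
    [1, 0, -10, 0, 0],
    [1, 0, -10, 0, 0],
    [1, 0, -10, 0, 0],
    [1, 0, -10, 0, 0],
    [1, 0, -8, 0, 0],
    [1, 0, -5, 0, 0],
    [1, 0, 0, 0, 0]
  ]
}}

```text
t: 18.2
eef_pos: [522.3, -145.5, 26.7]
tcp_rot: [-0.609, 1.571, 0.093]
ft_force: [-0.1, 0.8, -1.5]
opening: 0.167
```

```bash
python3 -c "
from chk import *
chk('8')
a=np.load('t8.npz')['pixels'];b=np.load('s8.npz')['pixels']
A=cv2.resize(a[85:175,195:295],(0,0),fx=3.9,fy=3.9,interpolation=3);B=cv2.resize(b[130:210,230:310],(0,0),fx=4.5,fy=4.5,interpolation=3)
H=max(A.shape[0],B.shape[0]);o=np.zeros((H,A.shape[1]+B.shape[1],3),np.uint8);o[:A.shape[0],:A.shape[1]]=A;o[:B.shape[0],A.shape[1]:]=B
print(o.shape,A.shape);cv2.imwrite('pics/g8.png',o[:,:,::-1])
"
```

```text
t 18.2 tcp [ 522.3 -145.5   26.7] F [-0.06  0.8  -1.48] corner trk [183.2  35.3] z 44.0
top rod offset px 0.01 dir [ 0.78089577 -0.6246614 ] exp [ 0.782 -0.623] (39, np.float32(0.050030883))
top leg offset px -0.01 dir [0.65405613 0.756446  ] exp [0.652 0.758] (17, np.float32(0.01764734))
side rod OpenCV(4.12.0) /io/opencv/modules/imgproc/src/linefit.cpp:618: error: (-215:Assertion failed) npoints2 >= 0 || npoints3 >= 0 in function 'fitLine'

side leg OpenCV(4.12.0) /io/opencv/modules/imgproc/src/linefit.cpp:618: error: (-215:Assertion failed) npoints2 >= 0 || npoints3 >= 0 in function 'fitLine'

(360, 750, 3) (351, 390, 3)
```

View pics/g8.png

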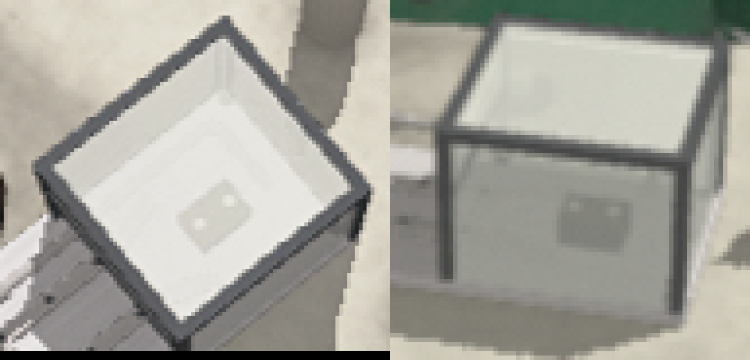

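The segment is visible and unmoved at about (213,217) in the top crop, but the rod is faint behind the panes. That was my last picture, so I'll locate the leg from intensity profiles.

```bash
cat > prof.py <<'E'
from rod import *
def prof(c,x,y,w=10,lo=.1,hi=.9,base=None):
    p=np.array(proj(c,x+(y-x)*lo));q=np.array(proj(c,x+(y-x)*hi));L=np.linalg.norm(q-p);e=(q-p)/L;n=np.array([-e[1],e[0]])
    t=np.arange(-w,w+.1,1.);s=np.arange(0,L,.5)
    X=(p[0]+s[:,None]*e[0]+t*n[0]).astype(np.float32);Y=(p[1]+s[:,None]*e[1]+t*n[1]).astype(np.float32)
    g=c['pixels'].astype(np.float32).mean(2)
    if base is not None: g=g-base.astype(np.float32).mean(2)
    return n,np.round(cv2.remap(g,X,Y,1).mean(0),1)
E
python3 - <<'E'
from prof import *
s,R=tool();d=-R[:,1];hc=s['eef_pos']+[0,0,17.2-3]+204*d;hr=hc-90*d;tp=hc-R[:,2]*48
for n in('top','side'):
    c=dict(np.load(('t8' if n=='top' else 's8')+'.npz'));c['n']=n;b=np.load(n+'0.npz')['pixels']
    print(n,proj(c,hc),proj(c,tp))
    for nm,x,y in(('rod',hr,hc),('leg',hc,tp)):
        nn,p=prof(c,x,y,base=b);print(nm,'normal',np.round(nn,2),p.tolist())
E
```

```text
top (np.float64(249.11326439871985), np.float64(116.55279410107272)) (np.float64(263.1207510961551), np.float64(132.81488726312955))
rod normal [0.62 0.78] [29.0, 29.0, 29.200000762939453, 29.399999618530273, 29.200000762939453, 26.799999237060547, 26.799999237060547, 26.100000381469727, 23.299999237060547, 23.600000381469727, 23.600000381469727, 23.799999237060547, 26.399999618530273, 26.799999237060547, 26.600000381469727, 26.799999237060547, 26.700000762939453, 27.100000381469727, 27.299999237060547, 26.799999237060547, 27.0]
leg normal [-0.76  0.65] [29.399999618530273, 29.700000762939453, 28.399999618530273, 26.200000762939453, 26.200000762939453, 26.399999618530273, 26.299999237060547, 25.399999618530273, 23.100000381469727, 23.200000762939453, 22.799999237060547, 23.600000381469727, 26.399999618530273, 26.200000762939453, 26.200000762939453, 26.899999618530273, 27.100000381469727, 27.5, 28.100000381469727, 27.399999618530273, 27.399999618530273]
side (np.float64(289.8719032334092), np.float64(163.52676758371558)) (np.float64(286.2857413430664), np.float64(174.25608500151654))
rod normal [-0.12  0.99] [7.0, 6.900000095367432, 6.800000190734863, 7.099999904632568, 7.199999809265137, 7.0, 7.099999904632568, 7.0, 8.199999809265137, 9.100000381469727, 6.099999904632568, 3.5, 2.9000000953674316, 3.0, 4.599999904632568, 5.5, 5.199999809265137, 5.400000095367432, 5.0, 5.199999809265137, 4.800000190734863]
leg normal [-0.95 -0.32] [4.599999904632568, 4.599999904632568, 3.299999952316284, 2.799999952316284, 3.0999999046325684, 3.799999952316284, 4.5, 4.400000095367432, 3.700000047683716, 1.5, -0.4000000059604645, 0.8999999761581421, 3.4000000953674316, 4.400000095367432, 4.900000095367432, 4.400000095367432, 4.699999809265137, 4.599999904632568, 5.199999809265137, 4.599999904632568, 4.599999904632568]
```

The profile dips put the leg within about 1 px of where I expected it. It is about 8 mm behind the segment's back end, at height about 42. I'll lower it to about 20.

Emit:
{"fn": "apply_moves", "kwargs": {
  "increments": [
    [1, 5, 0, 0, 0],
    [1, 6, 0, 0, 0],
    [1, 6, 0, 0, 0],
    [1, 3, 0, 0, 0],
    [1, 2, 0, 0, 0],
    [1, 0, 0, 0, 0]
  ]
}}

```text
t: 18.9
eef_pos: [521.9, -145.0, 4.5]
tcp_rot: [1.864, 1.57, 2.566]
ft_force: [0.3, -0.8, -1.7]
opening: 0.169
```

```bash
cat > look.py <<'E'
from prof import *
def look(tag,dz=15.7,seg=True):
    s,R=tool();d=-R[:,1];hc=s['eef_pos']+[0,0,dz]+204*d;hr=hc-90*d;tp=hc-R[:,2]*48
    print('t',round(s['t'],2),'tcp',np.round(s['eef_pos'],2),'F',np.round(s['ft_force'],2),'Fx_rod',round(float(s['ft_force']@d),2))
    for n in('top','side'):
        c=cam(n);np.savez(n[0]+tag+'.npz',**c);b=np.load(n+'0.npz')['pixels']
        for nm,x,y in(('rod',hr,hc),('leg',hc,tp)):
            nn,p=prof(c,x,y,w=8,base=b);print(n,nm,'normal',np.round(nn,2),[float(round(float(v),1)) for v in p])
        g=cv2.cvtColor(c['pixels'],cv2.COLOR_RGB2GRAY)
E
python3 -c "
from look import *
look('9')"
```

```text
t 18.9 tcp [ 521.87 -144.99    4.49] F [ 0.26 -0.81 -1.69] Fx_rod 0.78
top rod normal [0.62 0.78] [28.3, 26.4, 26.5, 26.2, 26.1, 26.2, 24.0, 23.5, 23.2, 23.3, 25.8, 26.6, 26.5, 26.9, 27.0, 26.6, 26.7]
top leg normal [-0.76  0.65] [25.7, 25.8, 26.1, 25.9, 26.2, 26.1, 24.5, 22.7, 22.8, 22.2, 24.7, 26.3, 26.8, 27.7, 28.1, 27.7, 27.8]
side rod normal [-0.12  0.99] [6.9, 5.0, 3.7, 2.8, 3.2, 4.6, 4.0, 0.6, 2.8, 5.0, 4.8, 5.3, 5.6, 5.5, 5.4, 5.2, 5.4]
side leg normal [-0.95 -0.31] [3.8, 2.8, 2.9, 4.1, 5.2, 5.4, 5.0, 3.2, 2.2, 2.5, 4.1, 5.4, 5.2, 5.0, 4.9, 5.3, 5.3]
```

```bash
cat > seg.py <<'E'
from look import *
o=np.array([509.6,-183.3]);th=-.875;ex=np.array([np.cos(th),np.sin(th)]);ey=np.array([-ex[1],ex[0]])
def W(x,y,z):return np.r_[o+x*ex+y*ey,z]
def segx(c,x0=0,x1=200,st=4,z=26,ys=(-8,-4,4)):
    g=c['pixels'].astype(np.float32).mean(2);xs=np.arange(x0,x1,st);out=[]
    for x in xs:
        uv=np.float32([proj(c,W(x,y,z)) for y in ys]);out.append(int(np.median(cv2.remap(g,uv[:,0][None],uv[:,1][None],1))))
    return dict(zip(xs.tolist(),out))
def st():
    s,R=tool();d=-R[:,1];hc=s['eef_pos'][:2]+204*d[:2]-o
    print('t',round(s['t'],2),'z',round(s['eef_pos'][2],2),'corner trk',round(hc@ex,1),round(hc@ey,1),'Frod',round(float(s['ft_force']@d),2),'Flat',round(float(s['ft_force']@R[:,2]),2),'Fz',round(s['ft_force'][2],2),'rod yaw-th',round(np.arctan2(d[1],d[0])-th,4))
E
python3 -c "
from seg import *
st();c=dict(np.load('t9.npz'));c['n']='top';print(segx(c,96,200))
c=dict(np.load('s9.npz'));c['n']='side';print(segx(c,96,200))"
```

```text
t 19.0 z 4.86 corner trk 182.7 35.5 Frod 0.05 Flat 0.71 Fz -1.11 rod yaw-th 0.0069
{96: 95, 100: 224, 104: 228, 108: 227, 112: 227, 116: 227, 120: 227, 124: 227, 128: 228, 132: 223, 136: 205, 140: 207, 144: 207, 148: 206, 152: 206, 156: 207, 160: 206, 164: 208, 168: 207, 172: 225, 176: 228, 180: 224, 184: 224, 188: 228, 192: 228, 196: 228}
{96: 148, 100: 148, 104: 148, 108: 150, 112: 149, 116: 149, 120: 150, 124: 149, 128: 149, 132: 148, 136: 137, 140: 134, 144: 139, 148: 130, 152: 128, 156: 129, 160: 133, 164: 141, 168: 132, 172: 132, 176: 147, 180: 148, 184: 147, 188: 148, 192: 150, 196: 116}
```

Emit:
{"fn": "apply_moves", "kwargs": {
  "increments": [
    [1, 0, 2, 0, 0],
    [1, 0, 2, 0, 0],
    [1, 0, 2, 0, 0],
    [1, 0, 2, 0, 0],
    [1, 0, 2, 0, 0],
    [1, 0, 2, 0, 0],
    [1, 0, 2, 0, 0],
    [1, 0, 2, 0, 0],
    [1, 0, 2, 0, 0],
    [1, 0, 0, 0, 0]
  ]
}}

```text
t: 20.0
eef_pos: [510.1, -131.1, 4.8]
tcp_rot: [1.737, 1.57, 2.44]
ft_force: [-0.6, -0.3, -1.4]
opening: 0.167
```

```bash
python3 -c "
from seg import *
st();c=cam('top');print(segx(c,96,200));c=cam('side');print(segx(c,96,200))"
```

```text
t 20.0 z 4.8 corner trk 164.3 35.2 Frod -0.16 Flat -0.68 Fz -1.37 rod yaw-th 0.0069
{96: 93, 100: 221, 104: 225, 108: 225, 112: 225, 116: 225, 120: 226, 124: 205, 128: 203, 132: 203, 136: 204, 140: 203, 144: 203, 148: 203, 152: 203, 156: 203, 160: 207, 164: 222, 168: 223, 172: 225, 176: 226, 180: 225, 184: 225, 188: 225, 192: 226, 196: 225}
{96: 148, 100: 148, 104: 149, 108: 150, 112: 149, 116: 149, 120: 149, 124: 145, 128: 134, 132: 141, 136: 135, 140: 129, 144: 128, 148: 129, 152: 137, 156: 137, 160: 131, 164: 143, 168: 148, 172: 150, 176: 150, 180: 150, 184: 150, 188: 150, 192: 150, 196: 116}
```

Hooked: the segment moved about 11 mm with the leg (now x about 123..160). I'll go through the funnel in small steps, watching the force.

Emit:
{"fn": "apply_moves", "kwargs": {
  "increments": [
    [1, 0, 1, 0, 0],
    [1, 0, 1, 0, 0],
    [1, 0, 1, 0, 0],
    [1, 0, 1, 0, 0],
    [1, 0, 1, 0, 0],
    [1, 0, 1, 0, 0]
  ]
}}

```text
t: 20.7
eef_pos: [506.4, -126.7, 4.8]
tcp_rot: [0.189, 1.571, 0.891]
ft_force: [0.8, -0.5, -1.1]
opening: 0.167
```

```bash
python3 -c "
from seg import *
st()"
```

```text
t 20.7 z 4.82 corner trk 158.5 35.2 Frod 0.94 Flat 0.28 Fz -1.07 rod yaw-th 0.0068
```

Emit:
{"fn": "apply_moves", "kwargs": {
  "increments": [
    [1, 0, 1, 0, 0],
    [1, 0, 1, 0, 0],
    [1, 0, 1, 0, 0],
    [1, 0, 1, 0, 0],
    [1, 0, 1, 0, 0],
    [1, 0, 1, 0, 0]
  ]
}}

```text
t: 21.3
eef_pos: [502.6, -122.1, 4.8]
tcp_rot: [0.238, 1.571, 0.941]
ft_force: [0.4, 0.1, -0.8]
opening: 0.166
```

```bash
python3 -c "
from seg import *
st();c=cam('top');print(segx(c,80,180))"
```

```text
t 21.3 z 4.81 corner trk 152.6 35.2 Frod 0.18 Flat 0.44 Fz -0.76 rod yaw-th 0.0068
{80: 138, 84: 119, 88: 70, 92: 93, 96: 93, 100: 220, 104: 224, 108: 224, 112: 207, 116: 200, 120: 201, 124: 201, 128: 200, 132: 201, 136: 200, 140: 201, 144: 200, 148: 203, 152: 220, 156: 221, 160: 224, 164: 224, 168: 224, 172: 224, 176: 224}
```

Emit:
{"fn": "apply_moves", "kwargs": {
  "increments": [
    [1, 0, 1, 0, 0],
    [1, 0, 1, 0, 0],
    [1, 0, 1, 0, 0],
    [1, 0, 1, 0, 0],
    [1, 0, 1, 0, 0],
    [1, 0, 1, 0, 0],
    [1, 0, 1, 0, 0],
    [1, 0, 1, 0, 0]
  ]
}}

```text
t: 22.15
eef_pos: [497.4, -116.0, 4.8]
tcp_rot: [0.575, 1.571, 1.277]
ft_force: [0.4, -0.7, -0.2]
opening: 0.164
```

```bash
python3 -c "
from seg import *
st()"
```

```text
t 22.15 z 4.81 corner trk 144.5 35.2 Frod 0.81 Flat -0.11 Fz -0.25 rod yaw-th 0.0069
```

Emit:
{"fn": "apply_moves", "kwargs": {
  "increments": [
    [1, 0, 1, 0, 0],
    [1, 0, 1, 0, 0],
    [1, 0, 1, 0, 0],
    [1, 0, 1, 0, 0],
    [1, 0, 1, 0, 0],
    [1, 0, 1, 0, 0]
  ]
}}

```text
t: 22.75
eef_pos: [493.7, -111.5, 4.9]
tcp_rot: [-0.97, 1.57, -0.267]
ft_force: [1.0, -0.7, -1.7]
opening: 0.162
```

```bash
python3 -c "
from seg import *
st();c=cam('top');print(segx(c,60,180))"
```

```text
t 22.75 z 4.86 corner trk 138.7 35.3 Frod 1.17 Flat 0.3 Fz -1.69 rod yaw-th 0.007
{60: 137, 64: 136, 68: 134, 72: 136, 76: 135, 80: 136, 84: 116, 88: 68, 92: 91, 96: 92, 100: 192, 104: 201, 108: 198, 112: 199, 116: 198, 120: 197, 124: 198, 128: 198, 132: 196, 136: 209, 140: 218, 144: 222, 148: 222, 152: 222, 156: 222, 160: 222, 164: 222, 168: 222, 172: 222, 176: 222}
```

Emit:
{"fn": "apply_moves", "kwargs": {
  "increments": [
    [1, 0, 1, 0, 0],
    [1, 0, 1, 0, 0],
    [1, 0, 1, 0, 0],
    [1, 0, 1, 0, 0],
    [1, 0, 1, 0, 0],
    [1, 0, 1, 0, 0]
  ]
}}

```text
t: 23.4
eef_pos: [489.6, -106.8, 4.8]
tcp_rot: [0.866, 1.571, 1.569]
ft_force: [0.4, -0.5, -0.9]
opening: 0.167
```

Emit:
{"fn": "apply_moves", "kwargs": {
  "increments": [
    [1, 0, 1, 0, 0],
    [1, 0, 1, 0, 0],
    [1, 0, 1, 0, 0],
    [1, 0, 1, 0, 0]
  ]
}}

```text
t: 23.8
eef_pos: [487.1, -103.8, 4.8]
tcp_rot: [0.088, 1.571, 0.791]
ft_force: [0.5, -0.5, -1.1]
opening: 0.165
```

```bash
python3 -c "
from seg import *
st();c=cam('top');print(segx(c,60,160,3))"
```

```text
t 23.8 z 4.82 corner trk 128.5 35.0 Frod 0.71 Flat 0.08 Fz -1.06 rod yaw-th 0.0069
{60: 135, 63: 135, 66: 134, 69: 134, 72: 136, 75: 135, 78: 134, 81: 135, 84: 115, 87: 68, 90: 69, 93: 91, 96: 90, 99: 168, 102: 199, 105: 197, 108: 196, 111: 196, 114: 197, 117: 198, 120: 200, 123: 197, 126: 211, 129: 217, 132: 218, 135: 220, 138: 220, 141: 220, 144: 220, 147: 220, 150: 220, 153: 221, 156: 221, 159: 221}
```

In the rails with low force. I'll draw on faster until well short of the stop.

Emit:
{"fn": "apply_moves", "kwargs": {
  "increments": [
    [1, 0, 1, 0, 0],
    [1, 0, 1.5, 0, 0],
    [1, 0, 1.5, 0, 0],
    [1, 0, 1.5, 0, 0],
    [1, 0, 1.5, 0, 0],
    [1, 0, 1.5, 0, 0],
    [1, 0, 1.5, 0, 0]
  ]
}}

```text
t: 24.55
eef_pos: [480.6, -96.1, 4.8]
tcp_rot: [0.658, 1.571, 1.361]
ft_force: [0.4, -0.5, -0.7]
opening: 0.164
```

Emit:
{"fn": "apply_moves", "kwargs": {
  "increments": [
    [1, 0, 2, 0, 0],
    [1, 0, 2, 0, 0],
    [1, 0, 2, 0, 0],
    [1, 0, 2, 0, 0],
    [1, 0, 2, 0, 0],
    [1, 0, 2, 0, 0],
    [1, 0, 2, 0, 0]
  ]
}}

```text
t: 25.25
eef_pos: [471.5, -85.4, 4.8]
tcp_rot: [1.174, 1.571, 1.877]
ft_force: [1.1, -0.7, -0.6]
opening: 0.164
```

```bash
python3 -c "
from seg import *
st();c=cam('side');print(segx(c,20,130,3))
c=cam('top');print(segx(c,0,130,3))"
```

```text
t 25.25 z 4.79 corner trk 104.4 34.9 Frod 1.21 Flat 0.39 Fz -0.62 rod yaw-th 0.0068
{20: 137, 23: 147, 26: 166, 29: 177, 32: 179, 35: 180, 38: 177, 41: 145, 44: 125, 47: 125, 50: 121, 53: 118, 56: 118, 59: 123, 62: 120, 65: 91, 68: 73, 71: 81, 74: 112, 77: 128, 80: 129, 83: 128, 86: 129, 89: 132, 92: 134, 95: 136, 98: 132, 101: 132, 104: 143, 107: 149, 110: 151, 113: 151, 116: 150, 119: 151, 122: 151, 125: 150, 128: 151}
{0: 134, 3: 127, 6: 101, 9: 87, 12: 88, 15: 94, 18: 200, 21: 218, 24: 217, 27: 218, 30: 203, 33: 135, 36: 132, 39: 133, 42: 134, 45: 132, 48: 132, 51: 133, 54: 133, 57: 133, 60: 135, 63: 98, 66: 33, 69: 33, 72: 56, 75: 34, 78: 31, 81: 31, 84: 30, 87: 62, 90: 68, 93: 90, 96: 88, 99: 163, 102: 211, 105: 214, 108: 215, 111: 217, 114: 217, 117: 217, 120: 217, 123: 217, 126: 217, 129: 217}
```

Emit:
{"fn": "apply_moves", "kwargs": {
  "increments": [
    [1, 0, 2, 0, 0],
    [1, 0, 2, 0, 0],
    [1, 0, 2, 0, 0],
    [1, 0, 2, 0, 0],
    [1, 0, 2, 0, 0],
    [1, 0, 2, 0, 0],
    [1, 0, 2, 0, 0],
    [1, 0, 2, 0, 0]
  ]
}}

```text
t: 26.15
eef_pos: [461.1, -73.2, 4.8]
tcp_rot: [1.097, 1.571, 1.8]
ft_force: [1.0, -0.5, -0.4]
opening: 0.161
```

Emit:
{"fn": "apply_moves", "kwargs": {
  "increments": [
    [1, 0, 2, 0, 0],
    [1, 0, 2, 0, 0],
    [1, 0, 2, 0, 0],
    [1, 0, 2, 0, 0],
    [1, 0, 2, 0, 0],
    [1, 0, 2, 0, 0],
    [1, 0, 2, 0, 0],
    [1, 0, 2, 0, 0],
    [1, 0, 0, 0, 0]
  ]
}}

```text
t: 27.05
eef_pos: [450.7, -60.9, 4.8]
tcp_rot: [1.783, 1.57, 2.485]
ft_force: [0.2, -0.4, -0.9]
opening: 0.168
```

```bash
python3 -c "
from seg import *
st();c=cam('top');print(segx(c,0,110,2))"
```

```text
t 27.05 z 4.82 corner trk 72.3 34.6 Frod 0.45 Flat -0.08 Fz -0.94 rod yaw-th 0.0068
{0: 131, 2: 131, 4: 120, 6: 98, 8: 87, 10: 86, 12: 87, 14: 85, 16: 134, 18: 198, 20: 211, 22: 176, 24: 145, 26: 129, 28: 132, 30: 133, 32: 90, 34: 47, 36: 43, 38: 46, 40: 76, 42: 78, 44: 36, 46: 29, 48: 31, 50: 30, 52: 32, 54: 33, 56: 31, 58: 31, 60: 31, 62: 51, 64: 34, 66: 31, 68: 45, 70: 96, 72: 111, 74: 108, 76: 117, 78: 129, 80: 130, 82: 132, 84: 112, 86: 72, 88: 63, 90: 67, 92: 85, 94: 87, 96: 85, 98: 140, 100: 208, 102: 217, 104: 216, 106: 215, 108: 215}
```

Emit:
{"fn": "apply_moves", "kwargs": {
  "increments": [
    [1, 0, 1.5, 0, 0],
    [1, 0, 1.5, 0, 0],
    [1, 0, 1.5, 0, 0],
    [1, 0, 1.5, 0, 0],
    [1, 0, 1.5, 0, 0],
    [1, 0, 1.5, 0, 0],
    [1, 0, 1, 0, 0],
    [1, 0, 1, 0, 0],
    [1, 0, 0, 0, 0]
  ]
}}

```text
t: 28.0
eef_pos: [443.7, -52.6, 4.8]
tcp_rot: [1.574, 1.571, 2.277]
ft_force: [0.7, -0.3, -0.7]
opening: 0.166
```

Emit:
{"fn": "apply_moves", "kwargs": {
  "increments": [
    [1, 0, 0.5, 0, 0],
    [1, 0, 0.5, 0, 0],
    [1, 0, 0, 0, 0]
  ]
}}

```text
t: 28.3
eef_pos: [443.1, -52.0, 4.8]
tcp_rot: [1.162, 1.571, 1.864]
ft_force: [1.3, 0.4, -0.5]
opening: 0.166
```

```bash
python3 -c "
from seg import *
st();c=cam('top');print(segx(c,0,80,2));st()"
```

```text
t 28.3 z 4.8 corner trk 60.6 34.6 Frod 0.55 Flat 1.26 Fz -0.46 rod yaw-th 0.0069
{0: 131, 2: 130, 4: 119, 6: 99, 8: 86, 10: 86, 12: 86, 14: 85, 16: 137, 18: 178, 20: 121, 22: 63, 24: 45, 26: 62, 28: 68, 30: 81, 32: 58, 34: 47, 36: 46, 38: 48, 40: 44, 42: 31, 44: 31, 46: 29, 48: 39, 50: 46, 52: 49, 54: 28, 56: 37, 58: 87, 60: 112, 62: 108, 64: 118, 66: 127, 68: 128, 70: 129, 72: 128, 74: 129, 76: 129, 78: 128}
t 28.35 z 4.81 corner trk 60.5 34.5 Frod -0.56 Flat -0.08 Fz -2.0 rod yaw-th 0.0068
```

Emit:
{"fn": "apply_moves", "kwargs": {
  "increments": [
    [1, 0, 0.5, 0, 0],
    [1, 0, 0.5, 0, 0],
    [1, 0, 0, 0, 0]
  ]
}}

```text
t: 28.65
eef_pos: [442.4, -51.2, 4.8]
tcp_rot: [1.424, 1.571, 2.126]
ft_force: [-0.3, -0.3, -1.4]
opening: 0.17
```

Emit:
{"fn": "apply_moves", "kwargs": {
  "increments": [
    [1, 0, 0.4, 0, 0],
    [1, 0, 0.4, 0, 0],
    [1, 0, 0, 0, 0]
  ]
}}

```text
t: 28.95
eef_pos: [442.0, -50.6, 4.8]
tcp_rot: [1.002, 1.571, 1.704]
ft_force: [0.4, -0.3, -0.8]
opening: 0.166
```

```bash
python3 -c "
from seg import *
st();c=cam('top');st();print(segx(c,12,30,1))"
```

```text
t 28.95 z 4.82 corner trk 58.8 34.6 Frod 0.53 Flat 0.09 Fz -0.83 rod yaw-th 0.0068
t 29.0 z 4.81 corner trk 58.8 34.5 Frod 0.76 Flat 0.27 Fz -1.39 rod yaw-th 0.0068
{12: 87, 13: 87, 14: 86, 15: 94, 16: 138, 17: 189, 18: 163, 19: 120, 20: 79, 21: 50, 22: 42, 23: 41, 24: 43, 25: 52, 26: 76, 27: 82, 28: 74, 29: 58}
```

Emit:
{"fn": "apply_moves", "kwargs": {
  "increments": [
    [1, 0, 0.4, 0, 0],
    [1, 0, 0.4, 0, 0],
    [1, 0, 0, 0, 0]
  ]
}}

```text
t: 29.3
eef_pos: [441.6, -50.0, 4.8]
tcp_rot: [-0.708, 1.571, -0.005]
ft_force: [1.1, -1.4, -1.6]
opening: 0.168
```

```bash
python3 -c "
from seg import *
st()"
```

```text
t 29.3 z 4.84 corner trk 58.1 34.6 Frod 1.82 Flat -0.05 Fz -1.61 rod yaw-th 0.0068
```

Emit:
{"fn": "apply_moves", "kwargs": {
  "increments": [
    [1, 0, 0.4, 0, 0],
    [1, 0, 0, 0, 0]
  ]
}}

```text
t: 29.5
eef_pos: [441.6, -49.9, 4.9]
tcp_rot: [-0.936, 1.57, -0.233]
ft_force: [2.2, -3.6, -1.3]
opening: 0.166
```

```bash
python3 -c "
from seg import *
st();c=cam('top');st();print(segx(c,12,30,1))"
```

```text
t 29.5 z 4.88 corner trk 58.0 34.7 Frod 4.16 Flat -0.59 Fz -1.32 rod yaw-th 0.0067
t 29.55 z 4.88 corner trk 58.0 34.7 Frod 4.19 Flat -1.56 Fz -1.73 rod yaw-th 0.0068
{12: 88, 13: 87, 14: 86, 15: 95, 16: 139, 17: 171, 18: 129, 19: 89, 20: 59, 21: 48, 22: 45, 23: 44, 24: 45, 25: 57, 26: 81, 27: 88, 28: 75, 29: 49}
```

Contact with the stop at about 4 N. Press up to about 7 N.

Emit:
{"fn": "apply_moves", "kwargs": {
  "increments": [
    [1, 0, 0.2, 0, 0],
    [1, 0, 0, 0, 0]
  ]
}}

```text
t: 29.75
eef_pos: [441.6, -49.8, 4.9]
tcp_rot: [-0.961, 1.57, -0.258]
ft_force: [2.9, -5.0, -1.7]
opening: 0.169
```

```bash
python3 -c "
from seg import *
st();c=cam('top');st()"
```

```text
t 29.75 z 4.91 corner trk 58.0 34.8 Frod 5.7 Flat -1.05 Fz -1.68 rod yaw-th 0.0067
t 29.8 z 4.91 corner trk 58.0 34.8 Frod 4.56 Flat -1.66 Fz -1.48 rod yaw-th 0.0068
```

Emit:
{"fn": "apply_moves", "kwargs": {
  "increments": [
    [1, 0, 0.25, 0, 0],
    [1, 0, 0, 0, 0],
    [1, 0, 0, 0, 0]
  ]
}}

```text
t: 30.1
eef_pos: [441.7, -49.7, 5.0]
tcp_rot: [-0.979, 1.569, -0.276]
ft_force: [3.6, -5.9, -2.1]
opening: 0.167
```

```bash
python3 -c "
from seg import *
st();cam('top');st();cam('top');st();cam('top');st()"
```

```text
t 30.1 z 4.96 corner trk 58.0 34.9 Frod 6.84 Flat -1.12 Fz -2.09 rod yaw-th 0.0067
t 30.15 z 4.96 corner trk 58.0 34.8 Frod 5.58 Flat -1.96 Fz -1.5 rod yaw-th 0.0067
t 30.2 z 4.95 corner trk 57.9 34.9 Frod 6.72 Flat -1.93 Fz -1.66 rod yaw-th 0.0067
t 30.25 z 4.93 corner trk 58.0 34.9 Frod 6.86 Flat -1.91 Fz -1.64 rod yaw-th 0.0067
```

Emit:
{"fn": "apply_moves", "kwargs": {
  "increments": [
    [1, 0, 0.12, 0, 0],
    [1, 0, 0, 0, 0],
    [1, 0, 0, 0, 0],
    [1, 0, 0, 0, 0],
    [1, 0, 0, 0, 0],
    [1, 0, 0, 0, 0],
    [1, 0, 0, 0, 0]
  ]
}}

```text
t: 30.95
eef_pos: [441.7, -49.7, 5.0]
tcp_rot: [-0.988, 1.569, -0.286]
ft_force: [3.5, -5.8, -1.8]
opening: 0.167
```

```bash
cat >> seg.py <<'E'
def segpose(c):
    "dark blob outline of the segment top in the track frame"
    g=c['pixels'].astype(np.float32).mean(2);X,Y=np.meshgrid(np.arange(14,72,1.),np.arange(-26,26,1.))
    uv=np.float32([proj(c,W(x,y,26)) for x,y in zip(X.ravel(),Y.ravel())]).reshape(*X.shape,2)
    m=(cv2.remap(g,uv[...,0],uv[...,1],1)<75).astype(np.uint8);m=cv2.morphologyEx(m,cv2.MORPH_CLOSE,np.ones((7,7)))
    k=max(cv2.findContours(m,0,2)[0],key=cv2.contourArea);r=cv2.minAreaRect(k);print('seg centre',r[0][0]+14,r[0][1]-26,'size',r[1],'ang',r[2])
E
python3 -c "
from seg import *
st();c=cam('top');st();segpose(c);cam('top');st()"
```

```text
t 30.95 z 4.98 corner trk 57.9 34.9 Frod 6.67 Flat -1.08 Fz -1.84 rod yaw-th 0.0067
t 31.0 z 4.97 corner trk 57.9 34.9 Frod 7.04 Flat -1.26 Fz -2.35 rod yaw-th 0.0066
seg centre 34.5 -0.5 size (41.0, 41.0) ang 90.0
t 31.05 z 4.95 corner trk 57.9 34.9 Frod 7.67 Flat -0.34 Fz -1.31 rod yaw-th 0.0067
```

Pressed at about 7 N for nearly 1 s. Now I'll back the hook off, lift it, and carry the rod right of the track.

Emit:
{"fn": "apply_moves", "kwargs": {
  "increments": [
    [1, 0, -0.5, 0, 0],
    [1, 0, -0.5, 0, 0],
    [1, 0, -1, 0, 0],
    [1, 0, -2, 0, 0],
    [1, 0, -2.5, 0, 0],
    [1, 0, 0, 0, 0],
    [1, -5, 0, 0, 0],
    [1, -15, 0, 0, 0],
    [1, -20, 0, 0, 0],
    [1, -10, 0, 0, 0]
  ]
}}

```text
t: 32.05
eef_pos: [445.3, -54.2, 56.2]
tcp_rot: [-0.891, 1.57, -0.189]
ft_force: [0.4, -0.1, -0.8]
opening: 0.163
```

Emit:
{"fn": "apply_moves", "kwargs": {
  "increments": [
    [1, 0, 0, -8, 0],
    [1, 0, 0, -16, 0],
    [1, 0, 0, -22, 0],
    [1, 0, 0, -25, 0],
    [1, 0, 0, -25, 0],
    [1, 0, 0, -25, 0],
    [1, 0, 0, -25, 0],
    [1, 0, 0, -18, 0],
    [1, 0, 0, -10, 0],
    [1, 0, 0, 0, 0]
  ]
}}

```text
t: 33.05
eef_pos: [311.4, -167.0, 54.5]
tcp_rot: [1.671, 1.57, 2.372]
ft_force: [0.7, 0.5, -1.4]
opening: 0.167
```

Emit:
{"fn": "apply_moves", "kwargs": {
  "increments": [
    [1, 0, -8, 0, 0],
    [1, 0, -18, 0, 0],
    [1, 0, -22, 0, 0],
    [1, 0, -20, 0, 0],
    [1, 0, -12, 0, 0],
    [1, 0, -6, 0, 0],
    [1, 10, 0, 0, 0],
    [1, 15, 0, 0, 0],
    [1, 15, 0, 0, 0],
    [1, 10, 0, 0, 0]
  ]
}}

```text
t: 34.05
eef_pos: [367.1, -231.3, 3.5]
tcp_rot: [1.668, 1.569, 2.371]
ft_force: [0.7, 0.5, -0.8]
opening: 0.165
```

```bash
python3 -c "
from seg import *
st();plan((367.5,-231.6,-10),-.8675);c=cam('top');segpose(c);print(segx(c,0,70,2));np.savez('t20.npz',**c)"
```

```text
t 34.05 z 3.51 corner trk 149.5 -138.7 Frod 0.06 Flat 0.84 Fz -0.79 rod yaw-th 0.0071
t 34.05 tcp [ 367.1 -231.3    3.5] F [ 0.7  0.5 -0.8] op 0.165 j6 -1.418
tool x [-0.001  0.001 -1.   ] yaw of tool y 2.2737 shift [13.5 -0.5  0.1]
turn deg about tool x (down): -0.02
seg centre 36.42586326599121 -1.7396526336669922 size (36.58382034301758, 39.93097686767578) ang 3.3664603233337402
{0: 143, 2: 142, 4: 131, 6: 108, 8: 95, 10: 93, 12: 95, 14: 94, 16: 151, 18: 140, 20: 66, 22: 50, 24: 50, 26: 88, 28: 84, 30: 55, 32: 51, 34: 51, 36: 54, 38: 52, 40: 48, 42: 36, 44: 34, 46: 34, 48: 63, 50: 40, 52: 36, 54: 50, 56: 121, 58: 142, 60: 142, 62: 142, 64: 141, 66: 140, 68: 140}
```

Emit:
{"fn": "apply_moves", "kwargs": {
  "increments": [
    [1, 4, 0, 0, 0],
    [1, 4, 0, 0, 0],
    [1, 3, 0, 0, 0],
    [1, 1.5, 0, 0, 0],
    [1, 0, 0, 0, 0]
  ]
}}

```text
t: 34.6
eef_pos: [367.9, -232.3, -7.7]
tcp_rot: [-0.544, 1.571, 0.158]
ft_force: [0.1, 0.2, -1.6]
opening: 0.163
```

Emit:
{"fn": "apply_moves", "kwargs": {
  "increments": [
    [1, 0.8, 0, 0, 0],
    [1, 0, 0, 0, 0]
  ]
}}

```text
t: 34.8
eef_pos: [367.9, -232.3, -8.4]
tcp_rot: [-0.972, 1.571, -0.269]
ft_force: [0.5, -0.7, -1.2]
opening: 0.164
```

Emit:
{"fn": "apply_moves", "kwargs": {
  "increments": [
    [1, 0.6, 0, 0, 0],
    [1, 0, 0, 0, 0]
  ]
}}

```text
t: 35.0
eef_pos: [367.9, -232.3, -9.1]
tcp_rot: [-0.454, 1.571, 0.249]
ft_force: [0.5, 0.0, -1.1]
opening: 0.168
```

Emit:
{"fn": "apply_moves", "kwargs": {
  "increments": [
    [1, 0.7, 0, 0, 0],
    [1, 0, 0, 0, 0]
  ]
}}

```text
t: 35.2
eef_pos: [367.8, -232.3, -9.8]
tcp_rot: [0.606, 1.571, 1.309]
ft_force: [0.4, 0.8, -0.0]
opening: 0.165
```

Emit:
{"fn": "apply_moves", "kwargs": {
  "increments": [
    [1, 0.7, 0, 0, 0],
    [1, 0, 0, 0, 0]
  ]
}}

```text
t: 35.4
eef_pos: [367.8, -232.3, -10.6]
tcp_rot: [1.124, 1.571, 1.826]
ft_force: [0.8, -0.4, -0.9]
opening: 0.167
```

Emit:
{"fn": "apply_moves", "kwargs": {
  "increments": [
    [1, 0.5, 0, 0, 0],
    [1, 0, 0, 0, 0]
  ]
}}

```text
t: 35.6
eef_pos: [367.8, -232.3, -11.1]
tcp_rot: [0.868, 1.571, 1.571]
ft_force: [-0.2, 0.9, -0.9]
opening: 0.165
```

Emit:
{"fn": "apply_moves", "kwargs": {
  "increments": [
    [1, 0.5, 0, 0, 0],
    [1, 0, 0, 0, 0]
  ]
}}

```text
t: 35.8
eef_pos: [367.9, -232.3, -11.2]
tcp_rot: [-1.201, 1.57, -0.498]
ft_force: [-0.8, 0.3, 5.7]
opening: 0.165
```

Emit:
{"fn": "apply_moves", "kwargs": {
  "increments": [
    [1, 0.5, 0, 0, 0],
    [1, 0, 0, 0, 0]
  ]
}}

```text
t: 36.0
eef_pos: [367.9, -232.3, -11.2]
tcp_rot: [-1.297, 1.57, -0.594]
ft_force: [-2.3, 1.2, 15.9]
opening: 0.164
```

```bash
python3 -c "
from seg import *
st();cam('side');st();cam('side');st()"
```

```text
t 36.0 z -11.25 corner trk 150.7 -138.8 Frod -2.36 Flat -1.01 Fz 15.93 rod yaw-th 0.0069
t 36.05 z -11.24 corner trk 150.7 -138.8 Frod -2.36 Flat -0.27 Fz 17.21 rod yaw-th 0.0069
t 36.1 z -11.23 corner trk 150.8 -138.8 Frod -4.07 Flat -1.1 Fz 16.13 rod yaw-th 0.0068
```

On the bench at the same height as at pick-up. I'll ease up a little, open and rise.

Emit:
{"fn": "apply_moves", "kwargs": {
  "increments": [
    [1, -0.7, 0, 0, 0],
    [0.5, 0, 0, 0, 0],
    [0.5, 0, 0, 0, 0],
    [0.5, 0, 0, 0, 0],
    [0.5, 0, 0, 0, 0],
    [0.5, 0, 0, 0, 0],
    [0.5, 0, 0, 0, 0],
    [0.5, 0, 0, 0, 0]
  ]
}}

```text
t: 36.9
eef_pos: [367.8, -232.3, -11.3]
tcp_rot: [0.5, 1.571, 1.203]
ft_force: [0.2, -0.9, 0.2]
opening: 0.498
```

Emit:
{"fn": "apply_moves", "kwargs": {
  "increments": [
    [0.5, -10, 0, 0, 0],
    [0.5, -25, 0, 0, 0],
    [0.5, -35, 0, 0, 0],
    [0.5, -35, 0, 0, 0],
    [0.5, -20, 0, 0, 0],
    [0.5, 0, 0, -30, 0],
    [0.5, 0, 20, -30, 0],
    [0.5, 0, 0, -20, 0],
    [0.5, 0, 0, 0, 0]
  ]
}}

```text
t: 37.8
eef_pos: [292.6, -269.4, 114.5]
tcp_rot: [-1.676, 1.57, -0.975]
ft_force: [0.2, 0.2, -0.1]
opening: 0.501
```

```bash
python3 - <<'E'
from seg import *
s,R=tool();print(s['t'],s['eef_pos'],s['opening'],s['ft_force'])
a=cam('top','end_t.png');b=cam('side','end_s.png')
p=np.array([367.8,-232.3,0]);d=np.r_[ex,0];l=np.r_[ey,0]
for n,c in(('top',a),('side',b)):
    h=c['pixels'].astype(int);m=((h[...,0]>h[...,2]+50)&(h[...,0]>80)).astype(np.uint8)
    u,v=proj(c,p+[0,0,15]);z=np.zeros_like(m);z[int(v)-22:int(v)+22,int(u)-24:int(u)+24]=1
    k=cv2.findNonZero(m*z)
    if k is not None: r=cv2.minAreaRect(k);print(n,'handle exp',(u,v),'seen',r,'->',onz(c,*r[0],20 if n=='top' else 14))
    hc=p+[0,0,6]+204*d
    for nm,x,y in(('rod',hc-120*d,hc),('leg',hc,hc-46*l)):print(n,nm,[float(round(float(q),0)) for q in prof(c,x,y,6,base=np.load(n+'0.npz')['pixels'])[1]])
# bystanders: pixel change in their neighbourhoods
for n,c in(('top',a),('side',b)):
    g0=np.load(n+'0.npz')['pixels'].astype(int)
    for nm,q in(('pale',(406,-508,8)),('loupe',(567,-460,13)),('wheel',(664,-153,9))):
        u,v=map(int,proj(c,q));print(n,nm,np.abs(c['pixels'].astype(int)-g0)[v-9:v+10,u-9:u+10].mean().round(1))
# segment sides: dark extent in y at some x
g=a['pixels'].astype(np.float32).mean(2)
for x in(24,32,40,50):
    ys=np.arange(-24,25,2);uv=np.float32([proj(a,W(x,y,26)) for y in ys]);print(x,cv2.remap(g,uv[:,0][None],uv[:,1][None],1)[0].astype(int).tolist())
E
```

```text
37.8 [ 292.57021407 -269.44176201  114.48379915] 0.5005239940442302 [ 0.16666349  0.15814791 -0.10473626]
top handle exp (np.float64(216.22257089874654), np.float64(247.5455306103356)) seen ((227.75001525878906, 237.25001525878906), (7.071067810058594, 9.192388534545898), 45.0) -> [ 389.80022127 -257.01331227   20.        ]
top rod [12.0, 13.0, 13.0, 8.0, -6.0, -4.0, -36.0, -72.0, -33.0, 11.0, 14.0, 12.0, 12.0]
top leg [12.0, 12.0, 12.0, 11.0, 2.0, 7.0, -13.0, -62.0, -72.0, -46.0, 0.0, 9.0, 11.0]
side handle exp (np.float64(175.93076527851844), np.float64(200.75661345109575)) seen ((174.93240356445312, 201.40541076660156), (36.82537078857422, 10.357134819030762), 9.462322235107422) -> [ 365.27159099 -231.87248742   14.        ]
side rod [18.0, 18.0, 18.0, 18.0, 16.0, 8.0, -13.0, -42.0, -58.0, -57.0, -28.0, 9.0, 18.0]
side leg [18.0, 18.0, 18.0, 15.0, 9.0, 8.0, 2.0, -28.0, -39.0, -17.0, -6.0, -4.0, -6.0]
top pale 10.8
top loupe 6.5
top wheel 6.0
side pale 16.5
side loupe 10.2
side wheel 17.8
24 [179, 191, 164, 118, 74, 30, 34, 42, 44, 45, 45, 125, 172, 159, 74, 45, 50, 47, 76, 168, 188, 187, 189, 181, 189]
32 [186, 187, 146, 118, 94, 29, 28, 48, 45, 45, 46, 54, 66, 51, 45, 46, 48, 54, 79, 144, 192, 188, 192, 192, 203]
40 [106, 114, 117, 115, 80, 28, 34, 44, 43, 41, 41, 41, 48, 50, 55, 49, 46, 48, 67, 107, 117, 115, 118, 122, 122]
50 [106, 87, 75, 88, 94, 30, 21, 32, 29, 29, 47, 85, 105, 104, 37, 26, 25, 30, 57, 99, 92, 65, 75, 111, 125]
```

The segment's sides are parallel to the track, the rod lies flat where expected, and the bystanders show only an overall brightness change. Handing in.

```bash
python3 -c "
from h import *
print(env.job_done())"
```

```text
the job is handed in; nothing more can be done
None
```

The segment is home against the end stop and the rod lies flat on the bench, right of the track. I handed the job in at about t = 38 s; no verdict is reported.

**What I did**
- I gripped the rod at the handle, passed the hook under the guard and over the segment, and lowered it behind the segment.
- I drew the segment through the funnel, with no binding and about 1 N, until the stop showed by contact. Its face is at about track x = 18 mm.
- I pressed at about 7 N along the rod for roughly 1 s, backed off, and laid the rod down.

**Last checks**
- **Segment:** the top camera puts its centre at about x = 36.5 mm, about 1–2 mm from the middle. Its side edges read at the same y along the segment's length, so it sits square.
- **Rod:** it touched down at the same arm height as at pick-up. In the last images its handle, rod and leg were within about 1–2 px of where I expected them, about 75 mm clear of the track.
- **Bystanders:** no contact was seen. The image differences at their places look like an overall brightness change, but I did not re-measure their positions.

**What failed or disagreed**
- **Height reading:** the arm's reported height was about 25 mm too low, which the cameras and touch on the bench showed. Because of that, and once from lifting too early, the first two grasps closed above the handle; nothing was disturbed.
- **Laying the rod:** it pressed on the bench with about 16 N for a moment before release.
- **Camera agreement:** top and side disagreed by a few mm, and the views differed by up to about 0.05 rad on the track's direction.
- **Final handle check:** the top camera could not see the handle, so only the side view checks it.

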